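# Clear the bench and load the slide-drying rack

### The job

First sweep all the loose slide mailers into the three-sided collecting pen with the bench pusher, never touching a mailer with the fingers, and stand the pusher back on the bench. Then move the jar tray from the highest to the lowest rail pair of the drying rack, keeping it level, and slide the slide tray onto the middle pair and the cassette tray onto the highest, each fully home. Only when all three are in, slide the vent shutter on the rack's roof one click, to its half-open stop; leave the other things on the bench alone and all mailers inside the pen.

Things in the scene. Friction and masses are not known exactly. Their poses are not given: they have to be found in the camera images.
- rack: Slide-drying rack, fixed: four posts, three level pairs of aluminium rails, white roof 170 x 112 mm. Mouth towards its own -x (roughly world +y); roof begins 30 mm and rails 40 mm from the origin there. Origin: on the bench under the centre of a fully inserted tray; z up. Posts of inserted trays stand one above the other, a higher one barring a lower one from above, so fill from the bottom
- pair_low (a point): Lowest rail pair, ledge tops 50 mm above the bench. A tray fully home (against a bar at the back) has its origin and axes at this point and its axes (= the rack's); its sheet then sticks out 25 mm at the mouth. Ledges 16 mm wide, 4 mm thick, side flanges 126 mm apart inside and 16 mm high over the ledge. Clear height 61 mm
- pair_middle (a point): The same for the middle rail pair, 115 mm above the bench, clear height 53 mm
- pair_high (a point): The same for the highest rail pair, 172 mm above the bench, clear height 65 mm
- shutter (a joint): Vent shutter, a 60 x 60 mm plate on the rack's roof, sliding along the rack's +y (roughly world +x). Value in m: 0 = shut (the start), 0.035 = next stop, half open, 0.070 = last stop, open. An index mechanism holds it in each stop and draws it in from about 10 mm either side; it takes about 5 N to move from stop to stop
- shutter_knob (a point): Top centre of the shutter's black square knob, 22 x 22 mm and 35 mm tall, sides parallel to the rack's axes, 284 mm above the bench; the knob's foot is at 249 mm. Moves with the shutter.
- jar_tray: Flat aluminium tray that starts on the highest rail pair of the rack: sheet 130 mm deep (x), 116 mm wide (y), 4 mm thick, with two glass staining jars with white lids side by side (each 49 mm across, 50 mm to the top) fixed on it; about 0.22 kg. A flat neck at its -x edge bears an upright black grip post. Origin: centre of the sheet's underside; z up.
- jar_tray_knob (a point): Top centre of the jar tray's grip post: square, 26 x 26 mm, sides parallel to the tray's axes, 44 mm tall on the 4 mm neck, so its top is 48 mm above the tray's underside; 135 mm from the sheet's centre towards the tray's -x. Axes as the tray.
- slide_tray: Flat aluminium tray lying on the bench: sheet 130 mm deep (x), 116 mm wide (y), 4 mm thick, with four flat glass microscope slides between two low strips (10 mm to the top) fixed on it; about 0.22 kg. A flat neck at its -x edge bears an upright black grip post. Origin: centre of the sheet's underside; z up.
- cassette_tray: Flat aluminium tray lying on the bench: sheet 130 mm deep (x), 116 mm wide (y), 4 mm thick, with six small grey specimen cassettes in two rows (12 mm to the top) fixed on it; about 0.22 kg. A flat neck at its -x edge bears an upright black grip post. Origin: centre of the sheet's underside; z up.
- cassette_tray_knob (a point): Top centre of the cassette tray's grip post: square, 26 x 26 mm, sides parallel to the tray's axes, 44 mm tall on the 4 mm neck, so its top is 48 mm above the tray's underside; 135 mm from the sheet's centre towards the tray's -x. Axes as the tray.
- slide_tray_knob (a point): Top centre of the slide tray's grip post: square, 26 x 26 mm, sides parallel to the tray's axes, 44 mm tall on the 4 mm neck, so its top is 48 mm above the tray's underside; 135 mm from the sheet's centre towards the tray's -x. Axes as the tray.
- pen: Collecting pen, fixed on the bench: a low three-sided fence of white plastic, walls 30 mm high and 4 mm thick, 260 mm wide inside (its y) and 140 mm deep (its x), with a grey floor flush with the bench. Open towards its own -x (roughly to the robot). Origin: middle of the open mouth at bench level; x points inward.
- pusher: Bench pusher, loose, standing upright: a straight black rubber blade 130 mm long (its y), 26 mm thick (its x), 36 mm high with its metal back, with an upright wooden grip 26 mm (x) by 30 mm (y) in the middle, from 36 to 106 mm height. 0.22 kg. Origin: centre of its underside.
- mailer1: Empty white plastic slide mailer, a flat box 62 (its x) x 30 x 18 mm, 30 g, loose on the bench in front of the pen. Origin: centre of its underside. Three to five of the five mailers are present.
- mailer2: Empty white plastic slide mailer, a flat box 62 (its x) x 30 x 18 mm, 30 g, loose on the bench in front of the pen. Origin: centre of its underside. Three to five of the five mailers are present.
- mailer3: Empty white plastic slide mailer, a flat box 62 (its x) x 30 x 18 mm, 30 g, loose on the bench in front of the pen. Origin: centre of its underside. Three to five of the five mailers are present.
- mailer4: Empty white plastic slide mailer, a flat box 62 (its x) x 30 x 18 mm, 30 g, loose on the bench in front of the pen. Origin: centre of its underside. Three to five of the five mailers are present.
- mailer5: Empty white plastic slide mailer, a flat box 62 (its x) x 30 x 18 mm, 30 g, loose on the bench in front of the pen. Origin: centre of its underside. Three to five of the five mailers are present.
- reagent_bottle: Bystander, to be left alone: bottle, 56 mm across, 110 mm tall. Origin: centre of its underside.
- dropper_bottle: Bystander, to be left alone: small amber bottle, 38 mm across, 75 mm tall. Origin: centre of its underside.
- slide_box: Bystander, to be left alone: grey slide box, 90 x 80 x 32 mm. Origin: centre of its underside.
- beaker: Bystander, to be left alone: glass beaker, 68 mm across, 85 mm tall. Origin: centre of its underside.
- petri_stack: Bystander, to be left alone: petri dishes, 90 mm across, 30 mm tall. Origin: centre of its underside.
Not all that is in view belongs to the job. What is shaped like the cassette_tray but pink is not meant. Leave any blue look-alike of the pusher alone.

How it is judged:
On the way, in this order (a step that is already met when the one before it is completed fails the run):
1. all mailers are inside the pen and the pusher stands on the bench (x of mailer1 in the frame of pen between 0.015 and 0.138 m and y of mailer1 in the frame of pen between -0.128 and 0.128 m and height (world z) of each of mailer1, mailer2, mailer3, mailer4, mailer5 below 0.03 m and x of mailer2 in the frame of pen between 0.015 and 0.138 m and y of mailer2 in the frame of pen between -0.128 and 0.128 m and x of mailer3 in the frame of pen between 0.015 and 0.138 m and y of mailer3 in the frame of pen between -0.128 and 0.128 m and x of mailer4 in the frame of pen between 0.015 and 0.138 m and y of mailer4 in the frame of pen between -0.128 and 0.128 m and x of mailer5 in the frame of pen between 0.015 and 0.138 m and y of mailer5 in the frame of pen between -0.128 and 0.128 m and angle between pusher's own z axis and vertical below 0.1 rad and height (world z) of pusher below 0.006 m and contact force between the fingers and pusher below 0.1 N), for 0.2 s.
2. the jar tray lies home on the lowest rail pair, the slide tray on the middle and the cassette tray on the highest (x of jar_tray in the frame of pair_low between -0.01 and 0.006 m and y of jar_tray in the frame of pair_low between -0.009 and 0.009 m and z of jar_tray in the frame of pair_low between -0.005 and 0.005 m and angle between the x axis of jar_tray and the x axis of pair_low, either way round below 0.1 rad and x of slide_tray in the frame of pair_middle between -0.01 and 0.006 m and y of slide_tray in the frame of pair_middle between -0.009 and 0.009 m and z of slide_tray in the frame of pair_middle between -0.005 and 0.005 m and angle between the x axis of slide_tray and the x axis of pair_middle, either way round below 0.1 rad and x of cassette_tray in the frame of pair_high between -0.01 and 0.006 m and y of cassette_tray in the frame of pair_high between -0.009 and 0.009 m and z of cassette_tray in the frame of pair_high between -0.005 and 0.005 m and angle between the x axis of cassette_tray and the x axis of pair_high, either way round below 0.1 rad), for 0.2 s.
3. the shutter has clicked into its half-open stop (value of joint shutter between 0.03 and 0.04 m), for 0.2 s.
At the end, for the whole second after the job is handed in: Every mailer lies on the pen's floor, centre 15 mm or more inside; jar, slide and cassette trays on the lowest, middle and highest rail pair, each within 10 mm of the back stop; shutter within 5 mm of its half-open stop; pusher upright on the bench; all at rest (all of step 2 and all of step 3 and x of mailer1 in the frame of pen between 0.015 and 0.138 m and y of mailer1 in the frame of pen between -0.128 and 0.128 m and height (world z) of each of mailer1, mailer2, mailer3, mailer4, mailer5 below 0.03 m and x of mailer2 in the frame of pen between 0.015 and 0.138 m and y of mailer2 in the frame of pen between -0.128 and 0.128 m and x of mailer3 in the frame of pen between 0.015 and 0.138 m and y of mailer3 in the frame of pen between -0.128 and 0.128 m and x of mailer4 in the frame of pen between 0.015 and 0.138 m and y of mailer4 in the frame of pen between -0.128 and 0.128 m and x of mailer5 in the frame of pen between 0.015 and 0.138 m and y of mailer5 in the frame of pen between -0.128 and 0.128 m and angle between pusher's own z axis and vertical below 0.1 rad and height (world z) of pusher below 0.006 m and linear speed of each of jar_tray, slide_tray, cassette_tray, pusher, mailer1, mailer2, mailer3, mailer4, mailer5 below 0.02 m/s); the robot touches nothing.
It fails at once if a mailer is touched by the fingers (contact force between the fingers and mailer1 above 0.5 N or contact force between the fingers and mailer2 above 0.5 N or contact force between the fingers and mailer3 above 0.5 N or contact force between the fingers and mailer4 above 0.5 N or contact force between the fingers and mailer5 above 0.5 N).
It fails at once if the jar tray is tipped more than about 30 degrees (angle between jar_tray's own z axis and vertical above 0.52 rad).
It fails at once if a bystander is shifted by more than 30 mm (distance of any of reagent_bottle, dropper_bottle, slide_box, beaker, petri_stack from where it was at the start of the episode above 0.03 m).
Of mailer1, mailer2, mailer3, mailer4, mailer5 only 3 to 5 are there at a start; the rules pass over those that are not, and their reading is None.
At some moment in a run one of mailer1, mailer2, mailer3, mailer4, mailer5 may be knocked a few centimetres aside while the robot is not near it.
It also fails if it takes over 210 s, if anything falls off the work surface, if the arm or the gripper's body presses on something with over 40 N, if the wrist force passes 120 N, or if a joint passes its speed limit or range.

### The arm

A 6-joint arm with a two-finger parallel gripper is mounted at the origin on the work surface. World frame = base frame: x ahead of the robot, y to its left, z up, the work surface at z = 0. Lengths are in m, angles in rad, forces in N, time in s.
With the tool pointing down it reaches from about 0.35 to 0.775 m from the base axis. Payload 5.5 kg.
Tool frame: the origin (TCP) lies at the very end of the fingers, on their centre line; the grasp point (between the pads) lies 19 mm behind it; z points along the fingers, y is the direction in which the jaws open and shut (so a half turn about z gives the same grasp; the last joint's range is limited). The gripper opens to 85 mm and grips with 20 to 120 N. Pads are 22 mm wide; open, the fingers measure 114 mm over their backs; the gripper's body (76 mm by 85 mm) begins 54 mm behind the grasp point. The pads swing forward as they close: fully open they stand 13 mm farther back than shut.
Start: joints at [-0.14, 0.313, 0.046, 1.304, 0, 1.431], TCP at [0.575, -0, 0.207] pointing down, gripper open.
Joint ranges: [-2.76, 2.76], [-0.86, 1.69], [-1.03, 1.26], [-2.2, 2.34], [-1.47, 1.5], [-3.14, 3.14]. Speed limits (rad/s): [2.57, 2.57, 3.14, 3.14, 3.14, 3.14].

### API

Orientations are given as a rotation vector (axis times angle).
In Python, from cell import env, capture, get_calibration, find_in, silhouettes, landmark_of gives the robot as it stands.
- The arm moves only by the shell command python3 -m handwheel 'ROWS' [FORCE]. ROWS is text: rows parted by semicolons, each of 7 numbers parted by spaces: the finger opening in m, from 0 to 0.0854, then the shift along the world's x, y, z in m, then the turn, a rotation vector about the world's x, y, z in degrees. A call has 1 to 12 rows; each row shifts and turns the commanded pose from where the row before left it; what a row does not reach is not made up. A row lasts 1/8 s, in which the tool goes at most 62.5 mm and 10.7 degrees, less where a joint would pass 70% of its speed; a pose out of reach is approached as far as the arm can. A call with a gripper value outside its range is refused whole. The fingers move at their own pace and stop on an object; FORCE is the grip in N (left out, the last holds). Time passes only in rows, so rows that do not move let the fingers close. It gives the time, the measured TCP pose, the force and the opening at its end, in the units of the state.
- env.get_obs(): the state, without advancing time (a new reading comes with each control period).
- capture(name): name is "scene" or "side" or "wrist"; returns (picture, depth): 480x640x3 uint8, red, green, blue; 480x640 float32, m along the optical axis (not along the pixel's ray), 0 where there is no reading.
- get_calibration(name): a dict with "camera_matrix" (3x3 intrinsics, pixels), "rvec" (rotation vector, rad) and "tvec" (3), from world to camera coordinates, as OpenCV has them. Camera axes: x right, y down, z forward; pixel columns grow to the right and rows downward; lengths in m; the calibration is good to about 2 mm. A picture is of the moment at which its call begins: read the wrist's pose just before it. get_calibration takes no time and is no camera call; for the wrist camera it gives the pose at the moment of the call.
- env.hand_in(): hands the job in, once; it reports no verdict.
Trained networks look in the newest picture that a camera, given by its name, has taken for a name from the list of things; names that differ only in an ending like _2 or _b are one class to them, and where a whole thing is asked for, a point or a joint stands for the part that bears it (a point fixed in the world has none). Each returns a list of dicts, best first, with "conf" (0 to 1); they miss things now and then, are a little off and sometimes report something else, mostly with a low value. They report only what shows in the picture. A call takes as long as a camera call. They do not tell look-alikes from the thing itself.
- find_in(camera, target): "extent" ([left, top, width, height] in pixels, round what is visible of it).
- silhouettes(camera, target): "pixels" (480x640 bool, what is visible of it) and "extent" ([left, top, width, height] in pixels, round what is visible of it).
- landmark_of(camera, target): "xy" ([column, row] in pixels: a listed point, or the origin of a listed thing).
The state is a dict: "clock": time; "qpos": joint angles; "joint_velocities": joint speeds; "effort": joint torques, N m; "position": TCP position; "tool_rot": TCP orientation; "contact_force": force on the tool from outside, world axes, zero at the start; "torque": the same for the moment, N m; "opening": opening from 0.0 (shut) to 1.0 (fully open).
Only numpy, scipy, OpenCV 4.12 (cv2) and the standard library are available. Lean on these libraries where they do the work, as an engineer would, in place of code of your own. Each camera call takes 0.05 s, during which the arm holds its last target.

## Working session

There is one attempt and no reset: what is moved stays moved. The work goes in short steps, Python scripts to look and compute and a shell command to move; the robot and the scene stay as the last step left them, time stands still between calls to the robot, and variables do not carry over. Pictures are saved under pics/ and viewed, and the job is handed in when it is done.

```bash
ls; mkdir -p pics; cat > h.py <<'E'
import numpy as np, cv2
from cell import env, capture, get_calibration, find_in, silhouettes, landmark_of
def save(n,p): cv2.imwrite('pics/%s.png'%n, p[:,:,::-1])
def cal(n):
    c=get_calibration(n); K=np.array(c['camera_matrix']); R=cv2.Rodrigues(np.array(c['rvec'],float))[0]; t=np.array(c['tvec'],float).ravel(); return K,R,t
def w2p(n,P,c=None):
    K,R,t=c or cal(n); q=K@(R@np.asarray(P,float)+t); return q[:2]/q[2]
def ray(n,uv,z,c=None):
    K,R,t=c or cal(n); d=R.T@np.linalg.inv(K)@np.array([uv[0],uv[1],1.]); o=-R.T@t; return o+d*(z-o[2])/d[2]
def cloud(n,dep,c=None):
    K,R,t=c or cal(n); v,u=np.mgrid[:480,:640]; d=dep
    X=np.stack([(u-K[0,2])/K[0,0]*d,(v-K[1,2])/K[1,1]*d,d],-1); W=(X-t)@R; W[d==0]=np.nan; return W
E
python3 - <<'E'
from h import *
for n in ['scene','side','wrist']:
    p,d=capture(n); save(n+'0',p); np.save('/tmp/%s0.npy'%n,d)
    K,R,t=cal(n); print(n,-R.T@t,R[2])
print(env.get_obs())
E
```

```text
pics
scene [ 1.15467986 -0.56435025  1.17922902] [-0.49067112  0.49848325 -0.71467216]
side [0.26216106 1.43309645 0.98430068] [ 0.13038296 -0.84093057 -0.52520097]
wrist [0.57631976 0.0742743  0.37334963] [-8.11956362e-04 -2.87621601e-01 -9.57743784e-01]
{'clock': 0.15, 'qpos': array([-1.39614139e-01,  3.13840912e-01,  4.52230705e-02,  1.30358720e+00,
        8.82221649e-06,  1.43123380e+00]), 'joint_velocities': array([ 6.15301797e-04, -1.46697876e-03,  2.37392736e-03,  9.57169159e-05,
        8.21611308e-04, -6.98097864e-04]), 'effort': array([ 1.76330479e-03, -4.81067133e+01,  2.98815805e+01,  1.39078675e-02,
       -1.10673584e-04, -5.56924022e-05]), 'position': array([5.74580879e-01, 4.40338752e-05, 2.05999426e-01]), 'tool_rot': array([-2.22069933e+00, -2.22058469e+00,  1.32022486e-03]), 'contact_force': array([ 0.48873009,  0.0216072 , -0.48406267]), 'torque': array([-0.04173476, -0.0238016 , -0.02854349]), 'opening': 0.9981872996179015}
```

View pics/scene0.png

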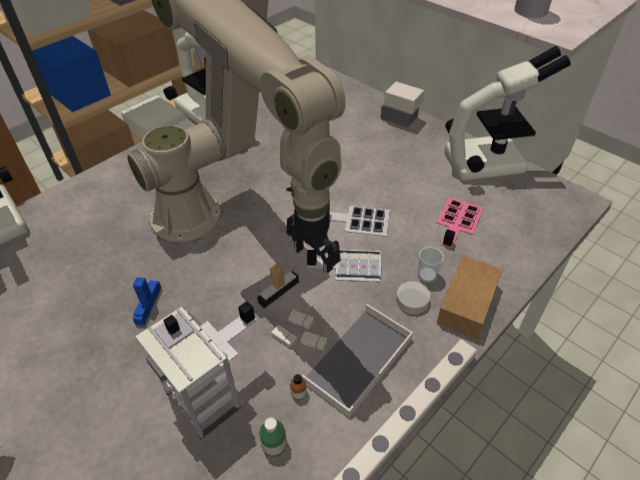

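View pics/side0.png

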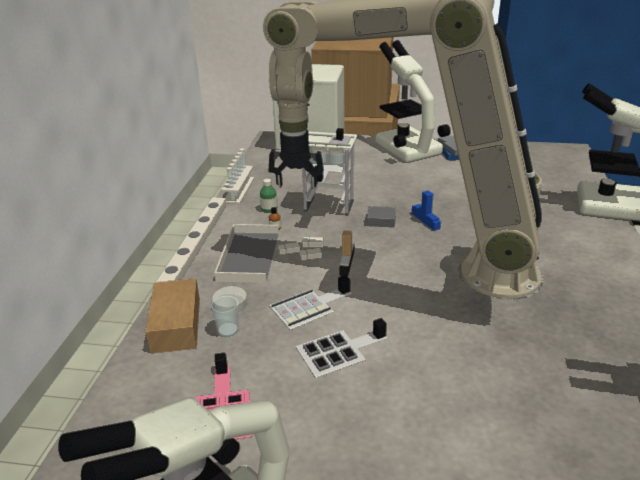

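View pics/wrist0.png

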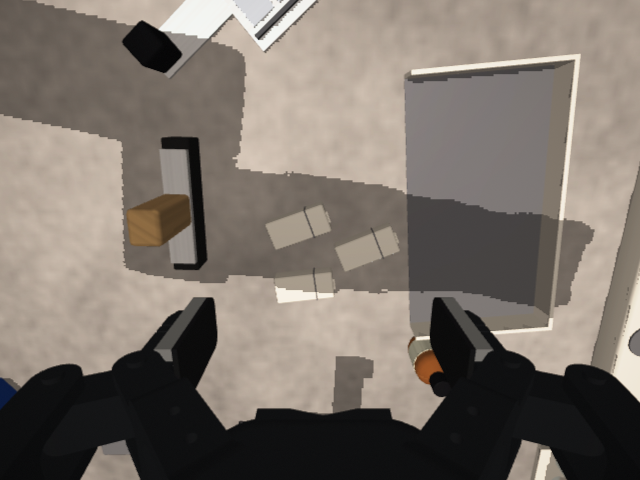

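The wrist view shows three mailers at about (298,227), (367,249) and (305,288). The pusher is at (183,203), the pen's mouth lies along column 408, and the dropper bottle is at (428,365). The scene view shows the rack at (190,360), the blue pusher look-alike at (146,300) and the pink tray at (460,215).

```bash
python3 - <<'E'
from h import *
for n in ['wrist','scene','side']:
    p,d=capture(n); W=cloud(n,d)
    for tg in ['pusher','mailer1','pen','jar_tray_knob','slide_tray_knob','cassette_tray_knob','shutter_knob','jar_tray','slide_tray','cassette_tray','rack','dropper_bottle','reagent_bottle','slide_box','beaker','petri_stack']:
        for o in landmark_of(n,tg):
            if o['conf']<.3: continue
            u,v=o['xy']; i,j=int(round(v)),int(round(u))
            w=W[i,j] if 0<=i<480 and 0<=j<640 else None
            print(n,tg,round(o['conf'],2),np.round(o['xy'],1),'depthpt',np.round(w,3),'z0',np.round(ray(n,(u,v),0)[:2],3))
E
```

```text
wrist pusher 0.95 [190.8 202.3] depthpt [0.451 0.005 0.034] z0 [ 0.439 -0.003]
wrist pusher 0.36 [368.  243.2] depthpt [ 0.622 -0.041  0.018] z0 [ 0.625 -0.047]
wrist mailer1 0.94 [304.8 282.1] depthpt [ 0.557 -0.085  0.018] z0 [ 0.556 -0.093]
wrist mailer1 0.9 [297.1 225.2] depthpt [ 0.55  -0.022  0.018] z0 [ 0.549 -0.027]
wrist mailer1 0.79 [367.1 241.3] depthpt [ 0.621 -0.039  0.018] z0 [ 0.624 -0.045]
wrist pen 0.58 [410.4 212.8] depthpt [ 0.667 -0.014  0.001] z0 [ 0.668 -0.014]
wrist slide_tray_knob 0.71 [140.2  42.7] depthpt [0.429 0.138 0.048] z0 [0.408 0.147]
wrist jar_tray 0.62 [192.6 203. ] depthpt [0.451 0.003 0.029] z0 [ 0.441 -0.004]
wrist dropper_bottle 0.89 [422.  343.9] depthpt [ 0.685 -0.156  0.024] z0 [ 0.693 -0.172]
wrist petri_stack 0.5 [140.9  42.2] depthpt [0.43  0.138 0.048] z0 [0.408 0.148]
scene pusher 0.92 [150.1 304.5] depthpt [ 0.227 -0.278  0.019] z0 [ 0.214 -0.274]
scene pusher 0.67 [275.7 288.2] depthpt [ 0.448 -0.02   0.044] z0 [0.421 0.   ]
scene pusher 0.53 [168.7 317.8] depthpt [ 0.496 -0.336  0.283] z0 [ 0.287 -0.264]
scene pusher 0.52 [295.1 391.2
[... 2957 characters left out ...]
0.225  0.173] z0 [ 0.589 -0.578]
side cassette_tray 0.95 [329.6 353.7] depthpt [0.428 0.399 0.014] z0 [0.432 0.383]
side cassette_tray 0.82 [224.3 416.7] depthpt [0.511 0.865 0.31 ] z0 [0.625 0.603]
side cassette_tray 0.44 [317.3 166.5] depthpt [0.514 0.014 0.316] z0 [ 0.631 -0.651]
side dropper_bottle 0.52 [275.  227.9] depthpt [ 0.683 -0.142  0.02 ] z0 [ 0.692 -0.175]
side reagent_bottle 0.8 [270.2 210.2] depthpt [ 0.729 -0.266  0.014] z0 [ 0.734 -0.288]
side slide_box 0.87 [383.3 219.1] depthpt [ 0.347 -0.225  0.028] z0 [ 0.349 -0.273]
side beaker 0.9 [229.1 331.3] depthpt [0.686 0.355 0.019] z0 [0.694 0.335]
side petri_stack 0.77 [230.2 303. ] depthpt [0.695 0.301 0.063] z0 [0.724 0.223]
```

```bash
python3 - <<'E'
import cv2
a=cv2.imread('pics/scene0.png'); cv2.imwrite('pics/crop1.png',cv2.resize(a[180:480,100:440],None,fx=2.3,fy=2,interpolation=cv2.INTER_CUBIC)[:600,:800])
a=cv2.imread('pics/side0.png'); cv2.imwrite('pics/crop2.png',cv2.resize(a[120:400,150:450],None,fx=2.14,fy=2.14,interpolation=cv2.INTER_CUBIC)[:600,:800])
E
```

```text
(no output)
```

View pics/crop1.png

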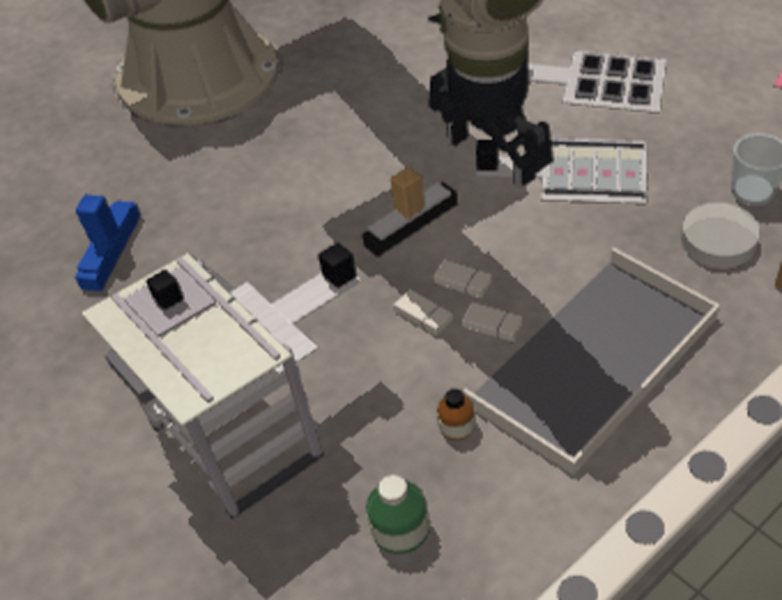

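View pics/crop2.png

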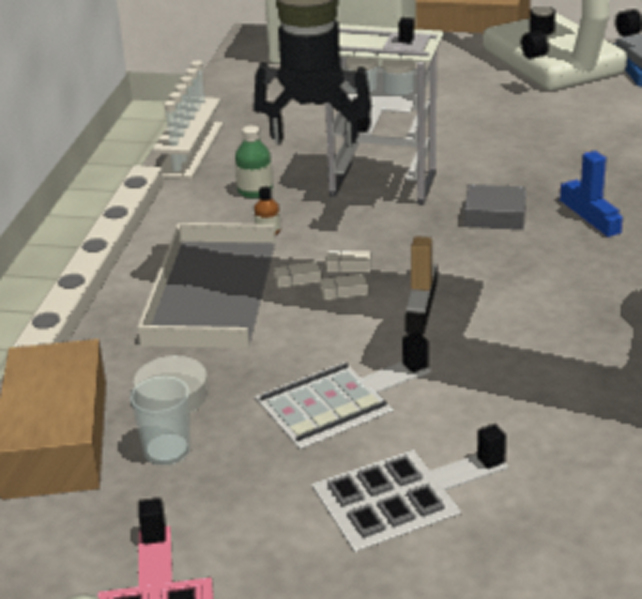

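Three mailers are present, confirmed in all three views. Candidates for the pusher:
- Black with a wooden grip, scene (276,288): this is the one I want.
- Blue look-alike, scene (146,300): to be left alone.

Candidates for the cassette tray:
- White, scene (367,220): this is the one I want.
- Pink, scene (460,215): to be left alone.

Next I'll measure the pusher, mailers and pen from depth.

```bash
python3 - <<'E'
from h import *
p,d=capture('wrist'); W=cloud('wrist',d)
def rect(m,nm):
    P=W[m][:,:2].astype(np.float32); r=cv2.minAreaRect(P); print(nm,len(P),np.round(r[0],4),np.round(r[1],4),round(r[2],1),'z',np.round(np.nanpercentile(W[m][:,2],[5,50,95]),4))
ok=np.isfinite(W[...,2])
reg=lambda x0,x1,y0,y1,z0,z1:ok&(W[...,0]>x0)&(W[...,0]<x1)&(W[...,1]>y0)&(W[...,1]<y1)&(W[...,2]>z0)&(W[...,2]<z1)
rect(reg(.38,.5,-.09,.09,.100,.115),'grip top')
rect(reg(.38,.5,-.09,.09,.028,.045),'blade')
for o in silhouettes('wrist','mailer1'):
    if o['conf']<.5: continue
    m=o['pixels']&ok&(W[...,2]>.014)&(W[...,2]<.024)
    rect(m,'mailer %.2f'%o['conf'])
m=reg(.63,.88,-.2,.2,.024,.036); rect(m,'pen walls')
mu=m&(W[...,1]>.08); 
P=W[m]; print(P.min(0),P.max(0))
rect(reg(.66,.72,.08,.16,.0245,.036),'left wall part')
rect(reg(.39,.47,.1,.18,.04,.055),'slide knob')
E
```

```text
grip top 1301 [ 0.4395 -0.001 ] [0.0303 0.0258] 87.8 z [0.102  0.1056 0.1069]
blade 2981 [ 0.4393 -0.001 ] [0.1298 0.0263] 88.5 z [0.0289 0.0356 0.0373]
mailer 0.83 1684 [ 0.6221 -0.0473] [0.064  0.0303] 22.9 z [0.0161 0.018  0.0192]
mailer 0.66 1767 [ 0.5516 -0.0244] [0.0641 0.0305] 19.8 z [0.0164 0.0179 0.0192]
mailer 0.61 1517 [ 0.5569 -0.0909] [0.0633 0.0307] 7.2 z [0.0161 0.018  0.0192]
pen walls 3820 [ 0.7356 -0.0224] [0.1489 0.2999] 4.7 z [0.0248 0.0297 0.0314]
[ 0.65197217 -0.17789842  0.02400399] [0.81937581 0.13275452 0.03596334]
left wall part 397 [0.6898 0.1218] [0.06   0.0043] 4.9 z [0.0269 0.03   0.0314]
slide knob 1232 [0.4305 0.1378] [0.0264 0.0266] 39.7 z [0.0426 0.0476 0.0491]
```

```bash
python3 - <<'E'
import cv2
a=cv2.imread('pics/wrist0.png'); cv2.imwrite('pics/crop3.png',cv2.resize(a[110:310,100:420],None,fx=2.5,fy=2.5,interpolation=cv2.INTER_CUBIC))
E
```

```text
(no output)
```

View pics/crop3.png

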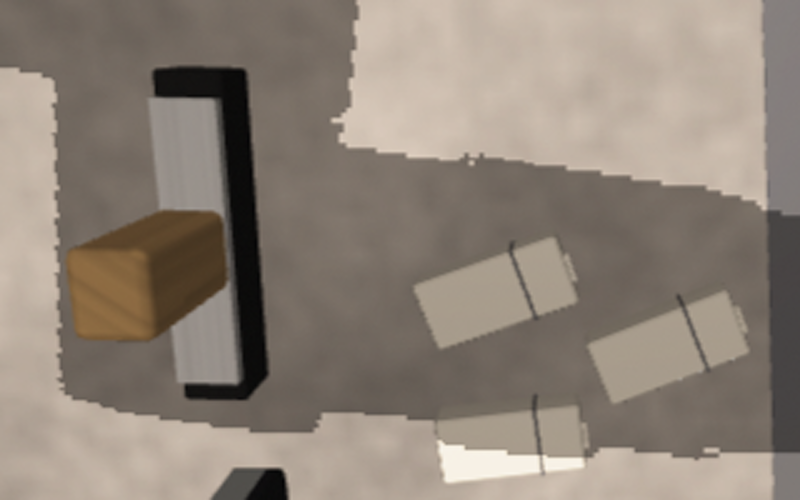

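Pusher centre is (0.4394, -0.001) at yaw -2°, with the grip top at 106 mm. The pen's yaw is about 4.8°. All three mailers fit inside one 130 mm blade sweep. I'll grasp the pusher now.

```bash
python3 -m handwheel '0.085 -0.045 0 0 0 0 -1; 0.085 -0.045 -0.001 0 0 0 -1; 0.085 -0.045 0 -0.03 0 0 0; 0.085 0 0 0 0 0 0' 40; python3 - <<'E'
from h import *
p,d=capture('wrist'); save('w1',p); print(env.get_obs()['position'])
E
```

```text
clock: 3.3
position: [0.4319, 0.0004, 0.1727]
tool_rot: [-2.253, -2.176, 0.011]
contact_force: [1.0, -0.6, 0.2]
opening: 0.997
[ 0.43666866 -0.00047336  0.17519885]
```

View pics/w1.png

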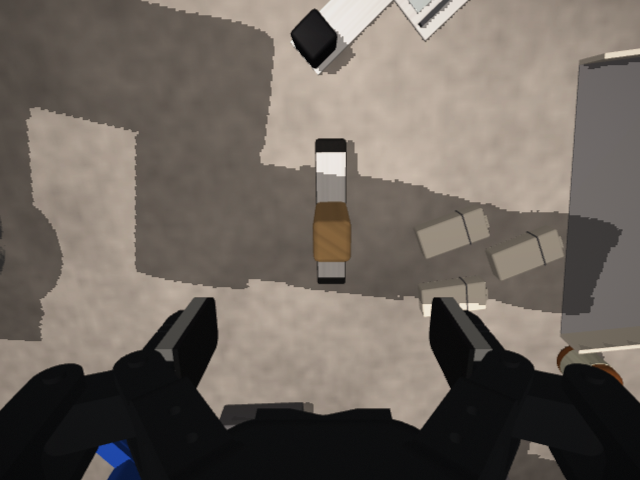

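The grip at (331,233) is centred between the fingers. Descending.

```bash
python3 -m handwheel '0.085 0 0 -0.04 0 0 0; 0.085 0 0 -0.04 0 0 0; 0.085 0 0 -0.035 0 0 0; 0.085 0 0 0 0 0 0; 0 0 0 0 0 0 0; 0 0 0 0 0 0 0; 0 0 0 0 0 0 0; 0 0 0 0 0 0 0;0 0 0 0 0 0 0' 50
```

```text
clock: 4.47
position: [0.4403, -0.0011, 0.0629]
tool_rot: [2.259, 2.182, 0.001]
contact_force: [-3.4, -0.0, 8.0]
opening: 0.294
```

```bash
python3 -m handwheel '0 0 0 0.004 0 0 0; 0 0 0 0 0 0 0; 0 0 0 0 0 0 0'; python3 - <<'E'
from h import *
p,d=capture('wrist'); save('w2',p); o=env.get_obs(); print(o['position'],o['contact_force'])
W=cloud('wrist',d); ok=np.isfinite(W[...,2])
m=ok&(W[...,0]>.38)&(W[...,0]<.5)&(W[...,1]<.08)&(W[...,1]>.015)&(W[...,2]>.02)&(W[...,2]<.06)
print(np.round(np.percentile(W[m][:,2],[5,25,50,75,95]),4)); print(cv2.minAreaRect(W[m][:,:2].astype(np.float32)))
E
```

```text
clock: 4.85
position: [0.4399, -0.001, 0.0656]
tool_rot: [-2.26, -2.182, 0.0]
contact_force: [-0.7, 0.0, -1.9]
opening: 0.295
[ 0.43985407 -0.00097768  0.06551528] [-0.35668547  0.04172152 -2.31621702]
[0.032  0.0351 0.0388 0.0393 0.0401]
((0.44028520584106445, 0.039433643221855164), (0.04916972294449806, 0.026039334014058113), 88.39531707763672)
```

```bash
python3 -m handwheel '0 0 -0.030 -0.0015 0 0 3.4; 0 0.015 -0.030 0 0 0 3.4; 0 0.015 -0.001 0 0 0 0; 0 0 0 0 0 0 0; 0 0 0 0 0 0 0; 0 0 0 0 0 0 0'; python3 - <<'E'
from h import *
p,d=capture('wrist'); save('w3',p); o=env.get_obs(); print(o['position'],o['contact_force'])
for o in landmark_of('wrist','pen')[:1]: print(o['conf'],ray('wrist',o['xy'],0))
W=cloud('wrist',d); ok=np.isfinite(W[...,2])
for (a,b,c,e) in [(.66,.79,.09,.15)]:
    m=ok&(W[...,0]>a)&(W[...,0]<b)&(W[...,1]>c)&(W[...,1]<e)&(W[...,2]>.025)&(W[...,2]<.034); print(cv2.minAreaRect(W[m][:,:2].astype(np.float32)))
E
```

```text
clock: 5.65
position: [0.4692, -0.0612, 0.064]
tool_rot: [-2.125, -2.313, 0.001]
contact_force: [-0.7, 0.1, -1.8]
opening: 0.289
[ 0.46939305 -0.06131071  0.06413826] [-0.47513273 -0.24010179 -2.52895656]
0.93 [ 0.66442637 -0.01376063  0.        ]
((0.0, 0.0), (0.0, 0.0), 0.0)
```

View pics/w3.png

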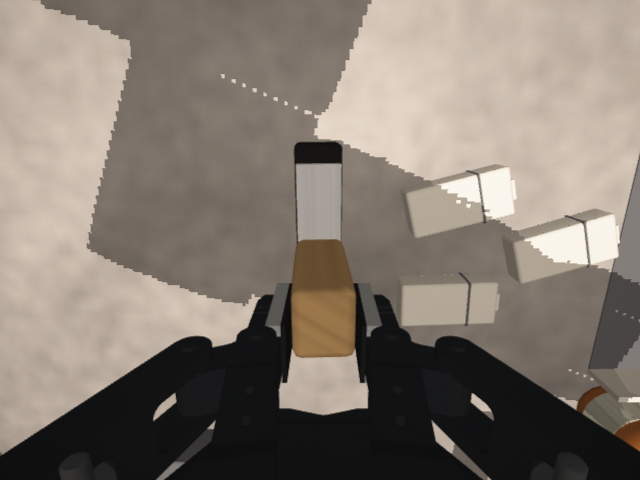

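The blade is square to the pen, and the mailers ahead of it at (460,200), (560,245) and (448,300) lie within its width. Sweeping.

```bash
python3 -m handwheel '0 0.015 0.0012 0 0 0 0; 0 0.015 0.0013 0 0 0 0; 0 0.015 0.0012 0 0 0 0; 0 0.015 0.0013 0 0 0 0; 0 0.015 0.0012 0 0 0 0; 0 0.015 0.0013 0 0 0 0; 0 0.015 0.0012 0 0 0 0; 0 0.015 0.0013 0 0 0 0; 0 0.015 0.0012 0 0 0 0; 0 0.015 0.0013 0 0 0 0; 0 0.015 0.0013 0 0 0 0; 0 0 0 0 0 0 0'; python3 - <<'E'
from h import *
p,d=capture('wrist'); save('w4',p); o=env.get_obs(); print(o['position'],o['contact_force'])
for o in landmark_of('wrist','mailer1')[:4]: print(o['conf'],ray('wrist',o['xy'],0.0))
E
```

```text
clock: 7.25
position: [0.6364, -0.0481, 0.0637]
tool_rot: [2.126, 2.313, 0.001]
contact_force: [0.3, -0.9, -2.0]
opening: 0.291
[ 0.63546586 -0.0480376   0.06364225] [ 0.47274102 -0.43722328 -2.46856515]
0.94 [ 0.6776783  -0.02252286  0.        ]
0.65 [ 0.72955747 -0.03545723  0.        ]
```

View pics/w4.png

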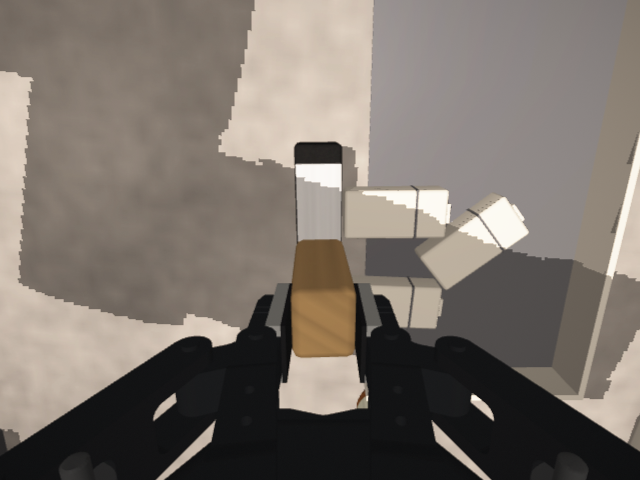

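The mailers are against the blade and partly in the pen, whose mouth lies along column 368. I'll push 25 mm further, back off and set the pusher down outside.

```bash
python3 -m handwheel '0 0.010 0.0008 0 0 0 0; 0 0.010 0.0008 0 0 0 0; 0 0.005 0.0004 0 0 0 0; 0 0 0 0 0 0 0; 0 0 0 0 0 0 0; 0 -0.02 -0.0017 0 0 0 0; 0 -0.05 -0.004 0 0 0 0; 0 -0.05 -0.004 0 0 0 0; 0 0 0 0 0 0 0'; python3 - <<'E'
from h import *
p,d=capture('wrist'); save('w5',p); o=env.get_obs(); print(o['position'],o['contact_force'])
W=cloud('wrist',d); ok=np.isfinite(W[...,2])
for o in silhouettes('wrist','mailer1')[:4]:
    m=o['pixels']&ok&(W[...,2]>.014)&(W[...,2]<.024)
    if m.sum()<50: continue
    r=cv2.minAreaRect(W[m][:,:2].astype(np.float32)); c=np.array(r[0])-[.6645,-.0138]; a=np.radians(4.8)
    print(round(o['conf'],2),np.round(r[0],3),np.round(r[1],3),'pen',np.round([c@[np.cos(a),np.sin(a)],c@[-np.sin(a),np.cos(a)]],3))
E
```

```text
clock: 8.48
position: [0.5348, -0.0554, 0.0641]
tool_rot: [-2.125, -2.309, 0.004]
contact_force: [-0.1, 0.1, -2.0]
opening: 0.294
[ 0.53821824 -0.05584528  0.06472354] [ 0.2964266  -0.81106066 -1.6705058 ]
0.94 [ 0.732 -0.052] [0.017 0.039] pen [ 0.064 -0.043]
0.91 [ 0.702 -0.021] [0.057 0.031] pen [ 0.037 -0.01 ]
0.87 [ 0.713 -0.083] [0.067 0.031] pen [ 0.043 -0.073]
```

View pics/w5.png

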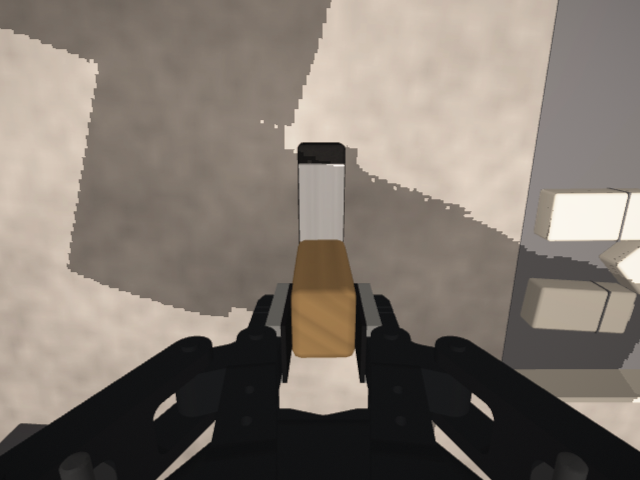

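All three mailers are inside, with pen x from 37 to about 80 mm. Setting the pusher down at about (0.42, -0.055), clear of the trays' route.

```bash
python3 -m handwheel '0 -0.04 0 0 0 0 0; 0 -0.04 0 0 0 0 0; 0 -0.035 0 0 0 0 0; 0 0 0 0 0 0 0; 0 0 0 -0.0015 0 0 0; 0 0 0 0 0 0 0; 0.085 0 0 0 0 0 0; 0.085 0 0 0 0 0 0; 0.085 0 0 0 0 0 0; 0.085 0 0 0 0 0 0; 0.085 0 0 0 0 0 0' 20; python3 - <<'E'
from h import *
o=env.get_obs(); print(o['position'],o['contact_force'],o['opening'])
E
```

```text
clock: 9.95
position: [0.4251, -0.0559, 0.0628]
tool_rot: [2.126, 2.312, 0.0]
contact_force: [-0.9, 0.3, -0.7]
opening: 0.995
[ 0.42506387 -0.05593584  0.06279493] [-0.94023715  0.28840564 -0.72693567] 0.9947322059708498
```

```bash
python3 -m handwheel '0.085 0 0 0.03 0 0 0; 0.085 0 0 0.05 0 0 0; 0.085 0 0 0.06 0 0 0; 0.085 0 0 0.06 0 0 0; 0.085 0.04 0 0.05 0 0 0; 0.085 0.05 0 0 0 0 0; 0.085 0.04 0 0 0 0 0; 0.085 0 0 0 0 0 0'; python3 - <<'E'
from h import *
p,d=capture('wrist'); save('w6',p); o=env.get_obs(); print(o['position'],o['contact_force'])
p,d=capture('scene'); save('s6',p)
E
```

```text
clock: 10.95
position: [0.556, -0.056, 0.3097]
tool_rot: [-2.125, -2.312, 0.001]
contact_force: [0.5, -0.7, 0.1]
opening: 0.994
[ 0.55438541 -0.05585349  0.3102405 ] [-0.21608999  0.17697099  0.23123946]
```

View pics/w6.png

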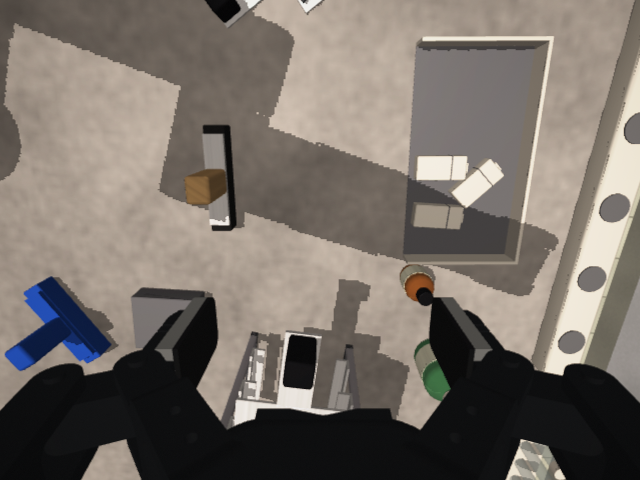

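View pics/s6.png

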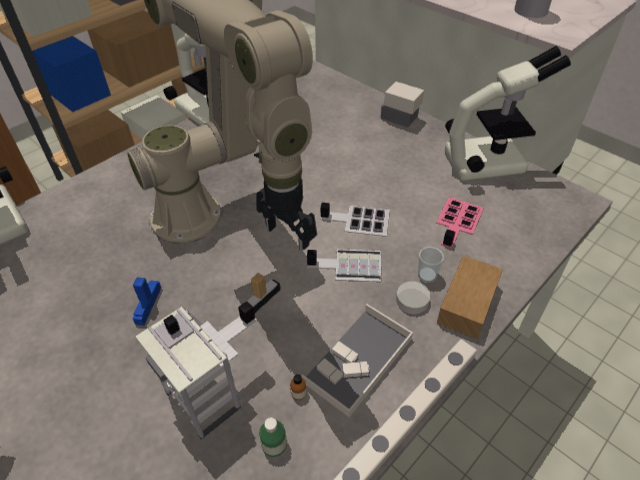

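The pusher stands at wrist (212,180) and the mailers are inside the pen. The jar tray's post is at wrist (299,362). Next I'll measure the rack and the posts.

```bash
python3 - <<'E'
from h import *
p,d=capture('wrist'); W=cloud('wrist',d); ok=np.isfinite(W[...,2])
def rect(W,x0,x1,y0,y1,z0,z1,nm):
    m=np.isfinite(W[...,2])&(W[...,0]>x0)&(W[...,0]<x1)&(W[...,1]>y0)&(W[...,1]<y1)&(W[...,2]>z0)&(W[...,2]<z1)
    if m.sum()<30: print(nm,m.sum());return
    r=cv2.minAreaRect(W[m][:,:2].astype(np.float32)); print(nm,m.sum(),np.round(r[0],4),np.round(r[1],4),round(r[2],1),'z',np.round(np.percentile(W[m][:,2],[5,50,95]),4)); return m
rect(W,.48,.6,-.24,-.12,.205,.23,'jar post top')
rect(W,.42,.66,-.30,-.12,.165,.182,'sheet')
p2,d2=capture('scene'); S=cloud('scene',d2)
rect(S,.40,.70,-.48,-.2,.237,.262,'roof scene')
rect(S,.42,.60,-.40,-.26,.278,.29,'shutter knob scene')
rect(S,.48,.6,-.24,-.12,.212,.225,'jar post scene')
rect(S,.48,.62,-.3,-.2,.165,.182,'sheet scene')
p3,d3=capture('side'); S=cloud('side',d3)
rect(S,.40,.70,-.48,-.2,.237,.262,'roof side')
rect(S,.42,.60,-.40,-.26,.278,.29,'shutter knob side')
rect(S,.25,.40,.2,.4,.04,.055,'cass post side')
save('sd6',p3)
E
```

```text
jar post top 1087 [ 0.5477 -0.1825] [0.0272 0.026 ] 87.2 z [0.2077 0.22   0.2213]
sheet 2179 [ 0.5222 -0.2235] [0.1315 0.1008] 14.1 z [0.1734 0.1765 0.1778]
roof scene 3887 [ 0.5398 -0.3545] [0.1212 0.1752] 85.5 z [0.2385 0.2419 0.2484]
shutter knob scene 99 [ 0.5014 -0.3379] [0.0225 0.024 ] 89.8 z [0.2791 0.2818 0.2845]
jar post scene 123 [ 0.546  -0.1868] [0.0263 0.028 ] 89.5 z [0.2135 0.2176 0.2213]
sheet scene 825 [ 0.5591 -0.2454] [0.0886 0.1418] 77.1 z [0.1708 0.1742 0.1775]
roof side 678 [ 0.5398 -0.3433] [0.1269 0.1721] 85.6 z [0.2401 0.2452 0.2523]
shutter knob side 31 [ 0.4996 -0.3336] [0.0287 0.0221] 85.5 z [0.2786 0.2829 0.2864]
cass post side 108 [0.3193 0.3096] [0.0308 0.0263] 36.4 z [0.041  0.0468 0.0514]
```

View pics/sd6.png

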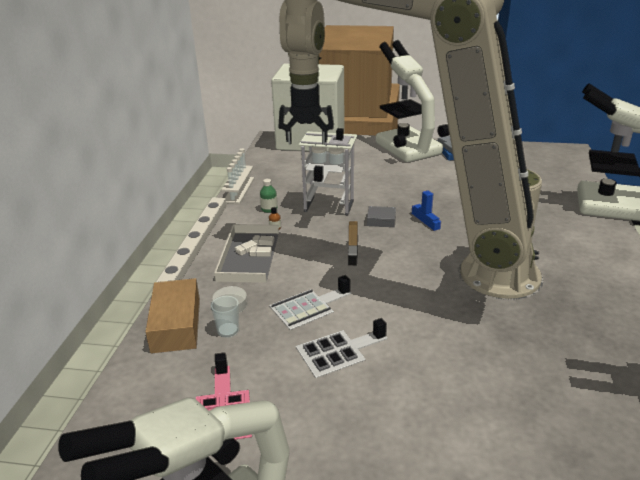

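```bash
python3 -m handwheel '0.085 0 -0.03 0.04 0 0 -4.5; 0.085 0 -0.05 0.03 0 0 -4.5; 0.085 -0.005 -0.05 0 0 0 0; 0.085 -0.005 -0.05 0 0 0 0; 0.085 0 0 0 0 0 0; 0.085 0 0 0 0 0 0'; cat >> h.py <<'E'
def rect(W,x0,x1,y0,y1,z0,z1,nm):
    m=np.isfinite(W[...,2])&(W[...,0]>x0)&(W[...,0]<x1)&(W[...,1]>y0)&(W[...,1]<y1)&(W[...,2]>z0)&(W[...,2]<z1)
    if m.sum()<30: print(nm,m.sum());return
    r=cv2.minAreaRect(W[m][:,:2].astype(np.float32)); print(nm,m.sum(),np.round(r[0],4),np.round(r[1],4),round(r[2],1),'z',np.round(np.percentile(W[m][:,2],[5,50,95]),4)); return m
E
python3 - <<'E'
from h import *
p,d=capture('wrist'); save('w7',p); o=env.get_obs(); print(o['position'],o['tool_rot'])
W=cloud('wrist',d)
rect(W,.48,.6,-.24,-.12,.214,.226,'jar post top')
m=rect(W,.45,.66,-.29,-.2,.17,.18,'sheet')
for y in (-.27,-.255):
  pass
rect(W,.40,.70,-.48,-.2,.236,.252,'roof')
rect(W,.42,.60,-.40,-.26,.278,.29,'shutter knob')
E
```

```text
clock: 11.95
position: [0.5434, -0.2356, 0.3821]
tool_rot: [2.302, 2.137, 0.001]
contact_force: [-0.6, 0.7, 0.4]
opening: 0.995
[ 0.5436234  -0.23502213  0.38224069] [2.30063165e+00 2.13858741e+00 8.51487579e-04]
jar post top 856 [ 0.5482 -0.1826] [0.0253 0.0251] 85.4 z [0.2181 0.2199 0.2213]
sheet 5448 [ 0.5417 -0.245 ] [0.1407 0.09  ] 0.0 z [0.1748 0.1761 0.1775]
roof 17905 [ 0.5418 -0.349 ] [0.1256 0.1707] 86.3 z [0.2419 0.2435 0.2495]
shutter knob 641 [ 0.5025 -0.3338] [0.0214 0.022 ] 85.1 z [0.28   0.2838 0.2851]
```

View pics/w7.png

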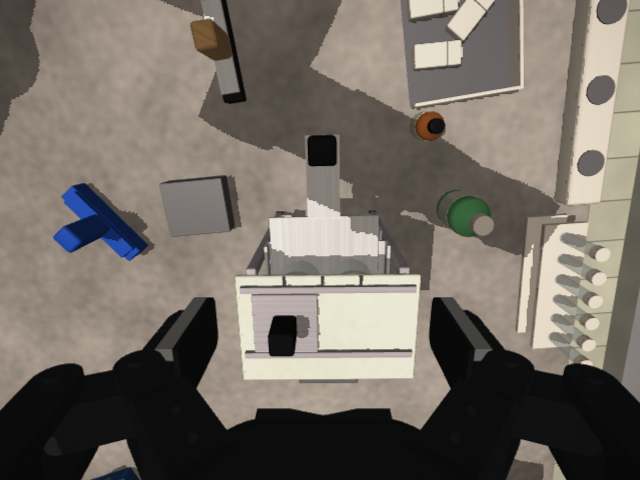

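```bash
python3 - <<'E'
from h import *
p,d=capture('wrist'); W=cloud('wrist',d)
m=np.isfinite(W[...,2])&(W[...,2]>.240)&(W[...,2]<.251)&(W[...,1]<-.25)&(W[...,0]>.4)&(W[...,0]<.7)
mm=cv2.morphologyEx(m.astype(np.uint8),cv2.MORPH_OPEN,np.ones((7,7)))
n,l,s,_=cv2.connectedComponentsWithStats(mm); k=1+np.argmax(s[1:,4]); P=W[l==k]
print(cv2.minAreaRect(P[:,:2].astype(np.float32)))
for yaw in (-5.5,-5,-4.6,-4,-3.5):
    a=np.radians(yaw-90); ex=np.array([np.cos(a),np.sin(a)]); ey=np.array([-ex[1],ex[0]])
    q=(P[:,:2]-[.5372,-.3176]); X=q@ex; Y=q@ey
    # front edge per bins
    e=[]; 
    for y in np.arange(-.075,.08,.01):
        s=X[(Y>y)&(Y<y+.01)]; e.append(np.percentile(s,1) if len(s)>20 else np.nan)
    print(yaw,np.round(np.percentile(X,[.5,99.5]),4),np.round(np.percentile(Y,[.5,99.5]),4),np.round(np.array(e)*1e3,1))
E
```

```text
((0.5417699813842773, -0.3474324345588684), (0.11309478431940079, 0.17044778168201447), 86.5470962524414)
-5.5 [-0.0275  0.0848] [-0.0764  0.0912] [-23.7 -24.  -24.2 -24.9 -25.  -25.6 -25.6 -26.1 -25.8 -26.5 -26.8 -27.2
 -27.4 -27.8 -27.9 -28.5]
-5 [-0.0271  0.0845] [-0.0765  0.0908] [-24.2 -24.6 -24.7 -25.2 -25.3 -25.7 -25.7 -26.1 -25.8 -26.3 -26.6 -26.9
 -27.  -27.2 -27.3 -27.8]
-4.6 [-0.0267  0.0842] [-0.0766  0.0906] [-24.7 -25.  -25.1 -25.5 -25.5 -25.8 -25.7 -26.1 -25.7 -26.2 -26.4 -26.6
 -26.6 -26.8 -26.8 -27.2]
-4 [-0.0263  0.0842] [-0.077   0.0903] [-25.3 -25.6 -25.7 -25.9 -25.9 -26.1 -25.8 -26.  -25.7 -25.9 -26.1 -26.2
 -26.1 -26.2 -26.  -26.3]
-3.5 [-0.0262  0.0842] [-0.0772  0.0901] [-25.9 -26.1 -26.1 -26.2 -26.2 -26.2 -25.9 -26.  -25.6 -25.7 -25.8 -25.9
 -25.7 -25.7 -25.5 -25.6]
```

Rack yaw is about -3.7°, with its origin at about (0.5435, -0.322). The jar tray's post is at (0.548, -0.183) with its top at 0.220. I'll grip with the jaws along the tray's x so the tray stays level, which needs a 90° turn first.

```bash
python3 -m handwheel '0.085 0 0.026 0 0 0 10; 0.085 0.004 0.026 0 0 0 10; 0.085 0 0 0 0 0 10; 0.085 0 0 0 0 0 10; 0.085 0 0 0 0 0 10; 0.085 0 0 0 0 0 10; 0.085 0 0 -0.02 0 0 10; 0.085 0 0 -0.02 0 0 10; 0.085 0 0 -0.02 0 0 9.6; 0.085 0 0 0 0 0 0; 0.085 0 0 0 0 0 0'; python3 - <<'E'
from h import *
p,d=capture('wrist'); save('w8',p); o=env.get_obs(); print(o['position'],o['tool_rot'],o['qpos'])
W=cloud('wrist',d)
rect(W,.48,.6,-.24,-.12,.214,.226,'jar post top')
E
```

```text
clock: 13.42
position: [0.5483, -0.1831, 0.3227]
tool_rot: [0.128, 3.138, -0.001]
contact_force: [-0.1, -0.2, 0.0]
opening: 0.995
[ 0.54844945 -0.18347473  0.32284343] [ 1.28015233e-01  3.13731012e+00 -1.03367163e-03] [-4.61652395e-01  3.20771515e-01  3.38596463e-01  1.58682648e+00
  8.20234931e-05 -3.80089293e-01]
jar post top 1106 [ 0.5476 -0.1836] [0.0256 0.0269] 85.9 z [0.2178 0.22   0.2213]
```

View pics/w8.png

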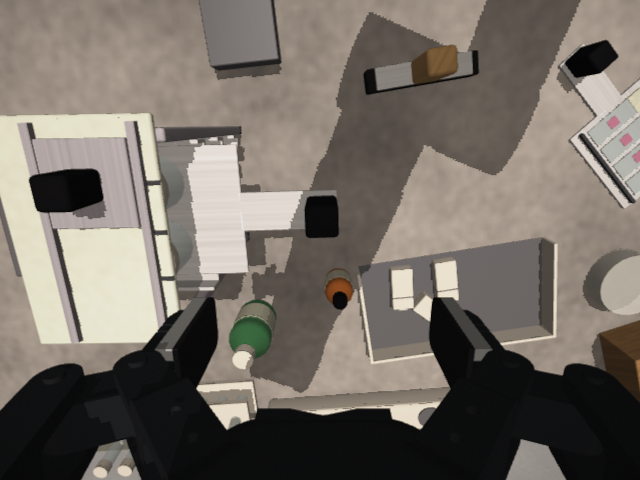

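The post at (321,216) is centred between the jaws, and nothing blocks the descent. Descending and gripping.

```bash
python3 -m handwheel '0.085 0 0 -0.04 0 0 0; 0.085 0 0 -0.04 0 0 0; 0.085 0 0 -0.035 0 0 0; 0.085 0 0 -0.02 0 0 0; 0.085 0 0 0 0 0 0; 0.085 0 0 0 0 0 0; 0 0 0 0 0 0 0; 0 0 0 0 0 0 0; 0 0 0 0 0 0 0; 0 0 0 0 0 0 0; 0 0 0 0 0 0 0' 80
```

```text
clock: 14.85
position: [0.5483, -0.184, 0.1868]
tool_rot: [0.126, 3.138, -0.0]
contact_force: [1.3, 0.4, 1.1]
opening: 0.274
```

```bash
python3 -m handwheel '0 0 0 0.002 0 0 0; 0 0 0 0.002 0 0 0; 0 0 0 0 0 0 0; 0 0.0007 0.01 0 0 0 0; 0 0 0 0 0 0 0' 100
```

```text
clock: 15.48
position: [0.5486, -0.1729, 0.1904]
tool_rot: [-0.124, -3.139, -0.001]
contact_force: [-0.6, -0.4, -2.7]
opening: 0.261
```

```bash
python3 -m handwheel '0 0.0013 0.02 0 0 0 0; 0 0.0013 0.02 0 0 0 0; 0 0.0013 0.02 0 0 0 0; 0 0.0013 0.02 0 0 0 0; 0 0.0013 0.02 0 0 0 0; 0 0.0013 0.02 0 0 0 0; 0 0.0013 0.02 0 0 0 0;0 0.0007 0.01 0 0 0 0; 0 0 0 0 0 0 0;0 0 0 0 0 0 0'; python3 - <<'E'
from h import *
p,d=capture('wrist'); save('w9',p); o=env.get_obs(); print(o['position'],o['tool_rot'],o['contact_force'],o['torque'])
W=cloud('wrist',d)
m=rect(W,.46,.66,-.26,-.05,.165,.19,'sheet w')
p,d=capture('side'); save('sd9',p); S=cloud('side',d); rect(S,.46,.66,-.26,.0,.165,.19,'sheet side')
p,d=capture('scene'); save('sc9',p)
E
```

```text
clock: 16.73
position: [0.5586, -0.0243, 0.1905]
tool_rot: [-0.127, -3.139, 0.0]
contact_force: [0.5, 0.6, -2.2]
opening: 0.262
[ 0.55863224 -0.02450416  0.19050188] [ 1.27331478e-01  3.13897792e+00 -2.94249715e-04] [-0.27525514 -0.77898429 -2.85221516] [ 0.25917413 -0.10261497  0.03499011]
sheet w 30063 [ 0.5521 -0.1247] [0.1515 0.117 ] 86.5 z [0.1777 0.1788 0.1841]
sheet side 494 [ 0.551  -0.1142] [0.2166 0.1159] 86.2 z [0.1758 0.1797 0.1868]
```

View pics/w9.png

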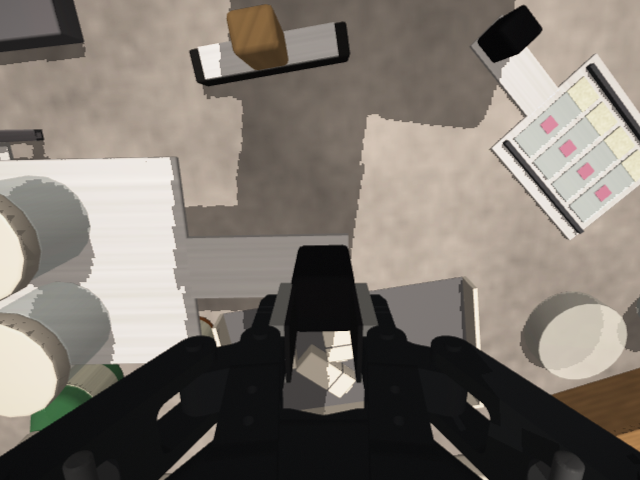

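View pics/sc9.png

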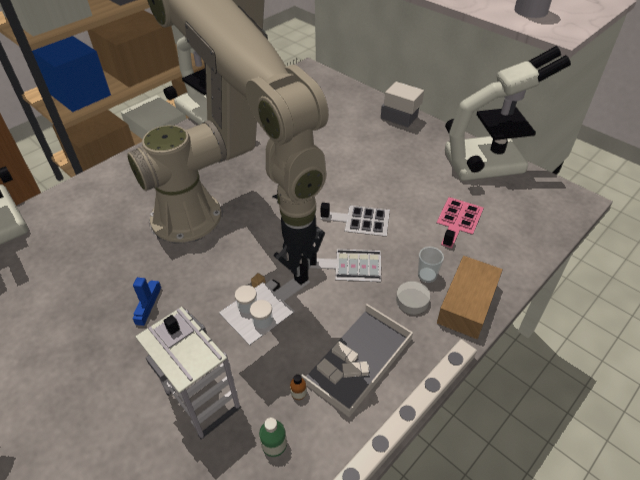

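View pics/sd9.png

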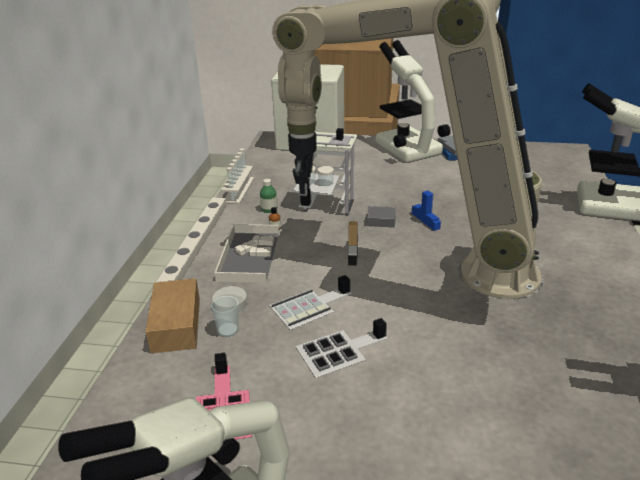

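```bash
python3 - <<'E'
from h import *
p,d=capture('wrist'); W=cloud('wrist',d)
m=np.isfinite(W[...,2])&(W[...,2]>.172)&(W[...,2]<.184)&(W[...,0]>.46)&(W[...,0]<.66)&(W[...,1]<-.09)&(W[...,1]>-.19)
P=W[m]; A=np.c_[P[:,:2],np.ones(len(P))]; c=np.linalg.lstsq(A,P[:,2],rcond=None)[0]; print('tilt deg',np.degrees(c[:2]),'z at center',c@[.55,-.16,1])
# left/right edges of sheet
for nm,f in (('lo',1),('hi',99)):
    ys=np.arange(-.18,-.095,.01); xs=[np.percentile(P[(P[:,1]>y)&(P[:,1]<y+.01),0],.5 if f==1 else 99.5) if ((P[:,1]>y)&(P[:,1]<y+.01)).sum()>50 else np.nan for y in ys]; print(nm,np.round(xs,4))
a=np.radians(-93.7); ex=np.array([np.cos(a),np.sin(a)]); ey=np.array([-ex[1],ex[0]])
for n in ('scene','side'):
    p,d=capture(n); S=cloud(n,d)
    m=np.isfinite(S[...,2])&(S[...,2]>.236)&(S[...,2]<.2515)&(S[...,1]<-.25)&(S[...,0]>.4)&(S[...,0]<.7)
    mm=cv2.morphologyEx(m.astype(np.uint8),cv2.MORPH_OPEN,np.ones((3,3)))
    nn,l,s,_=cv2.connectedComponentsWithStats(mm); k=1+np.argmax(s[1:,4]); Q=S[l==k]; q=Q[:,:2]-[.5435,-.322]
    print(n,cv2.minAreaRect(Q[:,:2].astype(np.float32)),np.percentile(q@ex,[.5,99.5]),np.percentile(q@ey,[.5,99.5]),np.median(Q[:,2]))
E
```

```text
tilt deg [ 0.02731126 -0.27561159] z at center 0.17897864604136607
lo [0.4907 0.4911 0.4916 0.4926 0.4932 0.4939 0.4944 0.495  0.4957]
hi [0.5581 0.6063 0.6075 0.6078 0.608  0.6061 0.6007 0.5953 0.5925]
scene ((0.5392868518829346, -0.3504762649536133), (0.11387807130813599, 0.1745760142803192), 86.77362823486328) [-0.02681292  0.08421762] [-0.0849083   0.08328896] 0.24194612089491513
side ((0.5206535458564758, -0.3442704975605011), (0.12398704141378403, 0.13330480456352234), 85.80294799804688) [-0.03637426  0.08439817] [-0.08742953  0.0417239 ] 0.24475051727741023
```

The tray is level to 0.3°, its yaw matches the rack's, and it sits about 4.5 mm off the rack's centre line. I'll shift it +4 mm in x and lower it to the lowest pair's height.

```bash
python3 -m handwheel '0 0.002 0 -0.02 0 0 0; 0 0.002 0 -0.02 0 0 0; 0 0 0 -0.02 0 0 0; 0 0 0 -0.02 0 0 0; 0 0 0 -0.02 0 0 0; 0 0 0 -0.021 0 0 0; 0 0 0 0 0 0 0; 0 0 0 0 0 0 0'; python3 - <<'E'
from h import *
o=env.get_obs(); print(o['position'],o['contact_force'])
p,d=capture('wrist'); save('w10',p); W=cloud('wrist',d)
m=np.isfinite(W[...,2])&(W[...,2]>.050)&(W[...,2]<.064)&(W[...,0]>.46)&(W[...,0]<.66)&(W[...,1]<-.09)&(W[...,1]>-.19)
P=W[m]; A=np.c_[P[:,:2],np.ones(len(P))]; c=np.linalg.lstsq(A,P[:,2],rcond=None)[0]; print('tilt deg',np.degrees(c[:2]),'z at center',c@[.55,-.16,1])
p,d=capture('scene'); save('sc10',p)
p,d=capture('side'); save('sd10',p)
a=cv2.imread('pics/sc10.png')[260:460,120:360]; b=cv2.imread('pics/sd10.png')[120:320,200:440]
cv2.imwrite('pics/c10.png',cv2.resize(np.hstack([a,b]),None,fx=1.65,fy=2.2,interpolation=cv2.INTER_CUBIC))
E
```

```text
clock: 18.02
position: [0.5631, -0.0241, 0.0703]
tool_rot: [0.126, 3.138, -0.0]
contact_force: [0.3, 0.3, -2.3]
opening: 0.261
[ 0.56307305 -0.02414269  0.07027053] [ 0.31832297  0.25233494 -2.30033007]
tilt deg [ 0.11310419 -0.26571546] z at center 0.059066431962370755
```

View pics/c10.png

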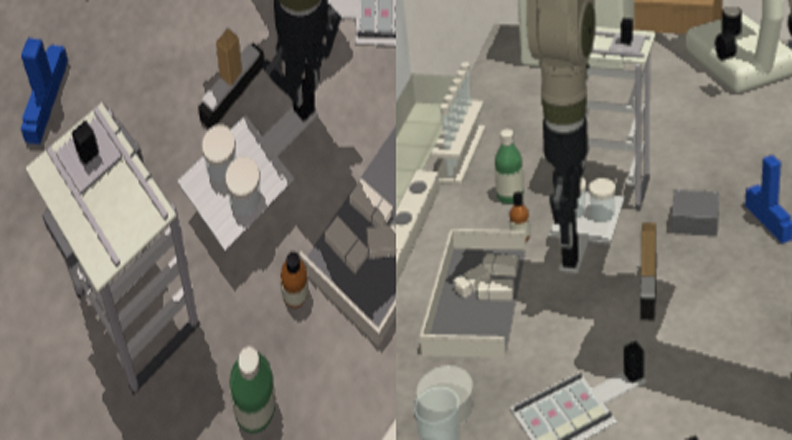

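View pics/w10.png

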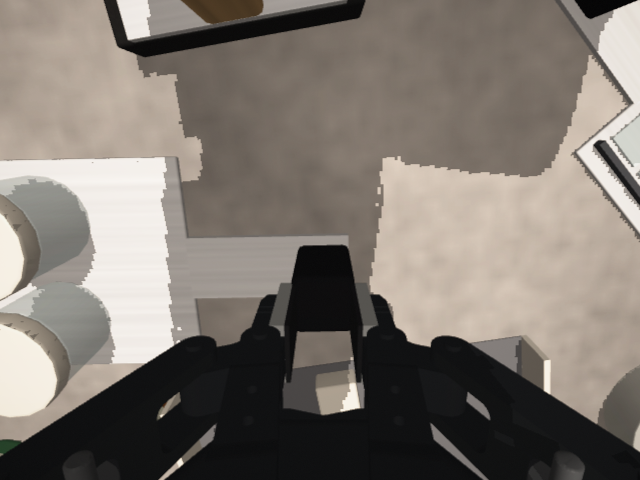

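The tray is about 5 mm above the ledge height and level. Inserting, with force checks.

```bash
python3 -m handwheel '0 -0.0013 -0.02 -0.0015 0 0 0; 0 -0.0013 -0.02 0 0 0 0; 0 -0.0013 -0.02 0 0 0 0; 0 -0.0007 -0.01 0 0 0 0; 0 -0.0007 -0.01 0 0 0 0; 0 0 0 0 0 0 0'; python3 - <<'E'
from h import *
o=env.get_obs(); print(o['position'],o['tool_rot'],o['contact_force'],o['torque'])
p,d=capture('scene'); save('sc11',p)
a=p[260:460,120:360,::-1]; p,d=capture('side'); b=p[120:320,240:400,::-1]
cv2.imwrite('pics/c11.png',cv2.resize(np.hstack([a,b]),None,fx=2,fy=2.6,interpolation=cv2.INTER_CUBIC))
E
```

```text
clock: 18.92
position: [0.5572, -0.1046, 0.068]
tool_rot: [-0.128, -3.139, -0.0]
contact_force: [0.2, 1.0, -1.3]
opening: 0.263
[ 0.55721919 -0.10462599  0.06797588] [-1.27891735e-01 -3.13893849e+00 -2.88542147e-04] [ 0.20692289  1.0407725  -1.26187835] [ 0.29112752 -0.10639082 -0.00162389]
```

View pics/c11.png

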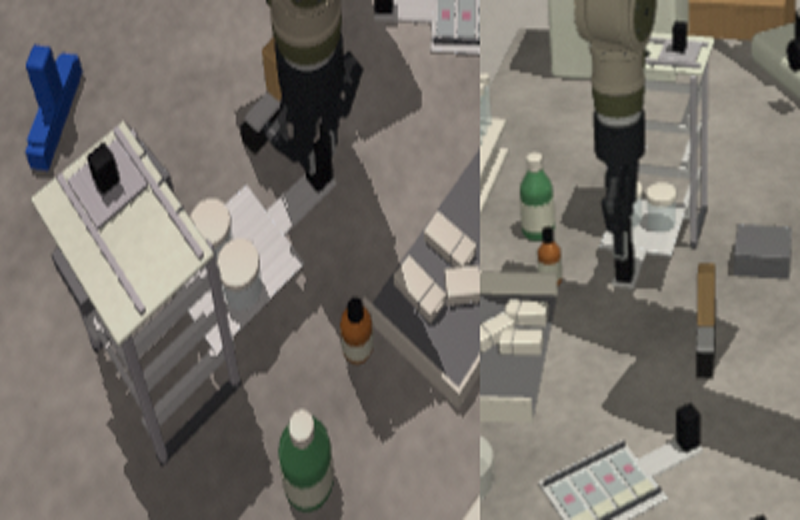

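The tray is entering the lowest rails without resistance. Continuing.

```bash
python3 -m handwheel '0 -0.0013 -0.02 0 0 0 0; 0 -0.0013 -0.02 0 0 0 0; 0 -0.001 -0.015 0 0 0 0; 0 -0.0007 -0.01 0 0 0 0; 0 0 0 0 0 0 0; 0 0 0 0 0 0 0'
```

```text
clock: 19.77
position: [0.5528, -0.1686, 0.0679]
tool_rot: [-0.126, -3.139, -0.001]
contact_force: [-0.3, 0.1, -2.0]
opening: 0.266
```

```bash
python3 -m handwheel '0 -0.0002 -0.004 0 0 0 0; 0 -0.0002 -0.004 0 0 0 0; 0 -0.0002 -0.004 0 0 0 0; 0 0 0 0 0 0 0'
```

```text
clock: 20.27
position: [0.5524, -0.1813, 0.0681]
tool_rot: [0.127, 3.139, -0.0]
contact_force: [-0.2, 0.8, -1.9]
opening: 0.261
```

```bash
python3 -m handwheel '0 -0.0002 -0.003 -0.001 0 0 0; 0 -0.0002 -0.003 -0.001 0 0 0; 0 0 0 0 0 0 0'
```

```text
clock: 20.65
position: [0.5519, -0.1872, 0.0659]
tool_rot: [-0.127, -3.139, -0.0]
contact_force: [-0.4, 0.0, -2.6]
opening: 0.266
```

```bash
python3 -m handwheel '0 -0.0001 -0.002 -0.001 0 0 0; 0 -0.0001 -0.002 0 0 0 0; 0 0 0 0 0 0 0'
```

```text
clock: 21.02
position: [0.5524, -0.1884, 0.0654]
tool_rot: [0.124, 3.138, 0.007]
contact_force: [2.6, 9.1, 0.8]
opening: 0.265
```

A contact of 9 N appears at post y = -0.188, where the back bar was predicted, and the sheet is down on the ledges. Releasing.

```bash
python3 -m handwheel '0.085 0 0 0 0 0 0; 0.085 0 0 0 0 0 0; 0.085 0 0 0 0 0 0; 0.085 0 0 0 0 0 0; 0.085 0 0 0.03 0 0 0; 0.085 0 0 0.04 0 0 0; 0.085 0 0 0.05 0 0 0; 0.085 0 0.04 0.05 0 0 0; 0.085 0 0.04 0.04 0 0 0; 0.085 0 0.04 0.04 0 0 0; 0.085 0 0 0.03 0 0 0; 0.085 0 0 0 0 0 0'; python3 - <<'E'
from h import *
o=env.get_obs(); print(o['position'],o['contact_force'],o['qpos'])
p,d=capture('wrist'); save('w12',p); W=cloud('wrist',d)
rect(W,.48,.62,-.25,-.12,.085,.105,'jar post'); rect(W,.46,.66,-.29,-.2,.045,.062,'sheet')
p,d=capture('scene'); save('sc12',p); S=cloud('scene',d); rect(S,.48,.62,-.25,-.12,.085,.105,'jar post scene')
E
```

```text
clock: 22.52
position: [0.5529, -0.0717, 0.3466]
tool_rot: [0.124, 3.134, -0.002]
contact_force: [-0.3, -0.2, -1.0]
opening: 0.998
[ 0.55288268 -0.07168763  0.34659369] [-0.33526521 -0.22016393 -0.97135777] [-2.72872931e-01  2.81268740e-01  3.42518781e-01  1.62668332e+00
 -1.04062822e-04 -1.93622893e-01]
jar post 548 [ 0.5501 -0.1866] [0.0263 0.0261] 86.0 z [0.0895 0.0957 0.0973]
sheet 3615 [ 0.5384 -0.2452] [0.0896 0.1422] 90.0 z [0.0501 0.052  0.0536]
jar post scene 125 [ 0.551  -0.1901] [0.0256 0.0269] 87.9 z [0.0877 0.0953 0.0995]
```

View pics/w12.png

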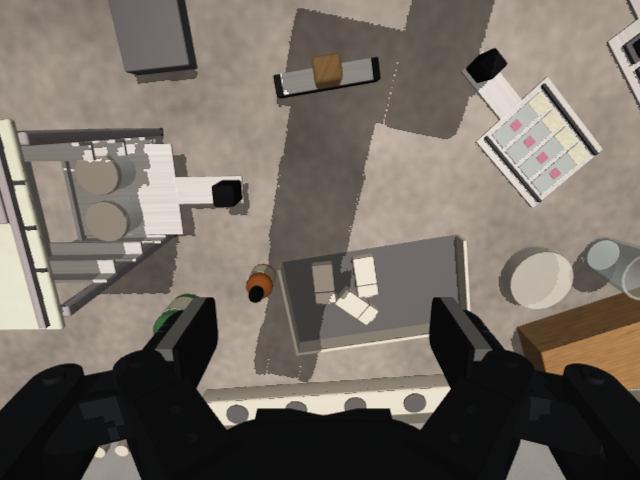

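View pics/sc12.png

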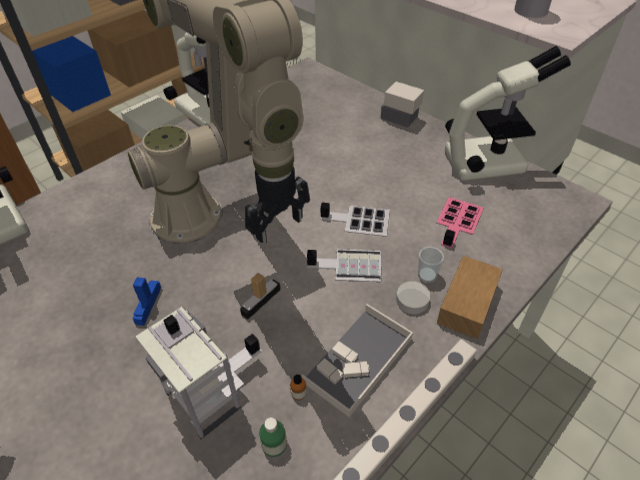

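The jar tray is on the lowest pair at about home: post (0.5505, -0.188), within 2 mm of the centre line. The mailers are still inside at wrist (323,282), (365,277) and (357,305). Moving over the slide tray's post, turning as I go.

```bash
python3 -m handwheel '0.085 -0.01 0.02 0 0 0 10.5; 0.085 -0.012 0.02 0 0 0 10.5; 0.085 -0.012 0.02 0 0 0 10.5; 0.085 -0.012 0.02 0 0 0 10.5; 0.085 -0.012 0.02 0 0 0 10.5; 0.085 -0.012 0.02 -0.02 0 0 10.5; 0.085 -0.012 0.02 -0.02 0 0 10.5; 0.085 -0.01 0.02 -0.02 0 0 10.5; 0.085 -0.01 0.02 -0.02 0 0 10.5; 0.085 -0.01 0.02 -0.02 0 0 10.5; 0.085 -0.01 0.01 0 0 0 10.5; 0.085 0 0 0 0 0 10.5'; python3 -m handwheel '0.085 0 0 0 0 0 8; 0.085 0 0 0 0 0 0; 0.085 0 0 0 0 0 0'; python3 - <<'E'
from h import *
o=env.get_obs(); print(o['position'],o['tool_rot'],o['qpos']); r=o['tool_rot']; print('toolx deg',2*np.degrees(np.arctan2(r[1],r[0])))
p,d=capture('wrist'); save('w13',p); W=cloud('wrist',d)
rect(W,.38,.48,.08,.2,.042,.055,'slide post'); rect(W,.44,.64,.12,.33,.001,.008,'sheet')
E
```

```text
clock: 24.12
position: [0.4278, 0.1382, 0.2417]
tool_rot: [2.743, -1.527, -0.005]
contact_force: [-0.2, 0.1, -0.2]
opening: 0.997
clock: 24.5
position: [0.4294, 0.1378, 0.243]
tool_rot: [2.837, -1.346, -0.002]
contact_force: [0.2, -0.3, 0.8]
opening: 0.993
[0.42936482 0.13776059 0.24296541] [ 2.83736858e+00 -1.34646748e+00 -2.16120144e-03] [ 1.32148756e-01  6.45954381e-02 -1.73022853e-01  1.33484935e+00
 -4.79084225e-05 -2.12328496e+00]
toolx deg -50.773165020853035
slide post 646 [0.4303 0.1372] [0.0255 0.0255] 39.2 z [0.0459 0.048  0.0493]
sheet 16599 [0.54  0.225] [0.2099 0.1999] 90.0 z [0.0011 0.0046 0.0072]
```

View pics/w13.png

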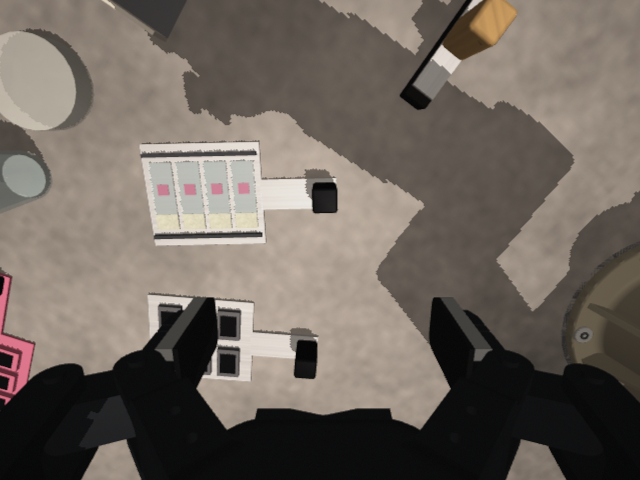

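The slide tray's post at (324,197) is aligned, with its top at 0.048. Descending and gripping.

```bash
python3 -m handwheel '0.085 0.001 -0.0005 -0.05 0 0 0; 0.085 0 0 -0.05 0 0 0; 0.085 0 0 -0.05 0 0 0; 0.085 0 0 -0.045 0 0 0; 0.085 0 0 -0.02 0 0 0; 0.085 0 0 -0.012 0 0 0; 0.085 0 0 0 0 0 0; 0 0 0 0 0 0 0; 0 0 0 0 0 0 0; 0 0 0 0 0 0 0; 0 0 0 0 0 0 0; 0 0 0 0 0 0 0' 100; python3 -m handwheel '0 0 0 0.01 0 0 0; 0 0 0 0.02 0 0 0; 0 0 0 0.02 0 0 0; 0 0 0 0 0 0 0'
```

```text
clock: 26.05
position: [0.4311, 0.1376, 0.0179]
tool_rot: [-2.84, 1.342, -0.001]
contact_force: [-2.6, -1.3, 8.4]
opening: 0.262
clock: 26.55
position: [0.4321, 0.1378, 0.0682]
tool_rot: [-2.839, 1.342, -0.004]
contact_force: [0.1, -0.3, -2.3]
opening: 0.257
```

```bash
python3 -m handwheel '0 0 0 0.05 0 0 0; 0 0 0 0.05 0 0 0; 0 0.01 0 0.02 0 0 -9.5; 0 0.015 -0.01 0 0 0 -9.5; 0 0.015 -0.01 0 0 0 -9.5; 0 0.015 -0.01 0 0 0 -9.5; 0 0.015 -0.01 0 0 0 -9.5; 0 0.015 -0.01 0 0 0 -9.5; 0 0.015 -0.01 0 0 0 -9.5; 0 0.015 -0.01 0 0 0 -9.5; 0 0.010 -0.01 0 0 0 -9.5; 0 0.006 -0.01 0 0 0 -9.5'; python3 -m handwheel '0 0 -0.02 0 0 0 -9.5; 0 0 -0.02 0 0 0 -9.5; 0 0 -0.02 0 0 0 -9.5; 0 0 -0.008 0 0 0 -9.5; 0 0 0 0 0 0 0; 0 0 0 0 0 0 0; 0 0 0 0 0 0 0'; cat >> h.py <<'E'
RO=np.array([.5433,-.3245]); A=np.radians(-93.7); EX=np.array([np.cos(A),np.sin(A)]); EY=np.array([-EX[1],EX[0]])
def tray(zlo,zhi,ymin=-.19,ymax=-.09):
    p,d=capture('wrist'); W=cloud('wrist',d)
    m=np.isfinite(W[...,2])&(W[...,2]>zlo)&(W[...,2]<zhi)&(W[...,0]>.46)&(W[...,0]<.66)&(W[...,1]<ymax)&(W[...,1]>ymin)
    P=W[m]; c=np.linalg.lstsq(np.c_[P[:,:2],np.ones(len(P))],P[:,2],rcond=None)[0]
    print('tilt deg',np.degrees(c[:2]),'z',c@[.55,-.16,1],len(P))
    q=P[:,:2]-RO; X=q@EX; Y=q@EY
    for x in np.arange(-.24,-.13,.01):
        s=Y[(X>x)&(X<x+.01)]
        if len(s)>100: print(round(x,3),np.round(np.percentile(s,[.5,99.5])*1e3,1),end='; ')
    print(); return p
E
python3 - <<'E'
from h import *
o=env.get_obs(); print(o['position'],o['qpos']); r=o['tool_rot']; print('toolx deg',2*np.degrees(np.arctan2(r[1],r[0])),o['contact_force'])
p=tray(.155,.19); save('w14',p)
E
```

```text
clock: 28.05
position: [0.5617, 0.0474, 0.1852]
tool_rot: [0.92, -3.002, -0.002]
contact_force: [1.4, 0.0, -1.7]
opening: 0.26
clock: 28.92
position: [0.5617, -0.0198, 0.1866]
tool_rot: [-0.095, -3.14, -0.001]
contact_force: [-0.6, 0.5, -2.2]
opening: 0.258
[ 0.56170036 -0.019846    0.18658582] [-1.78305720e-01  2.94602875e-01 -2.89395072e-02  1.24761209e+00
  2.86871424e-04 -1.17584472e-01]
toolx deg -183.4790741890789 [-0.55925605  0.53188669 -2.21092305]
tilt deg [0.39911583 0.29420982] z 0.17341864489962902 35370
-0.24 [-54.3  41.6]; -0.23 [-55.   46.2]; -0.22 [-54.8  49.4]; -0.21 [-54.6  58.5]; -0.2 [-54.3  59.5]; -0.19 [-54.4  60.1]; -0.18 [-54.3  60.8]; -0.17 [-54.1  60.6]; -0.16 [-54.   60.7]; -0.15 [-53.5  61.1]; -0.14 [-23.8  59.5];
```

View pics/w14.png

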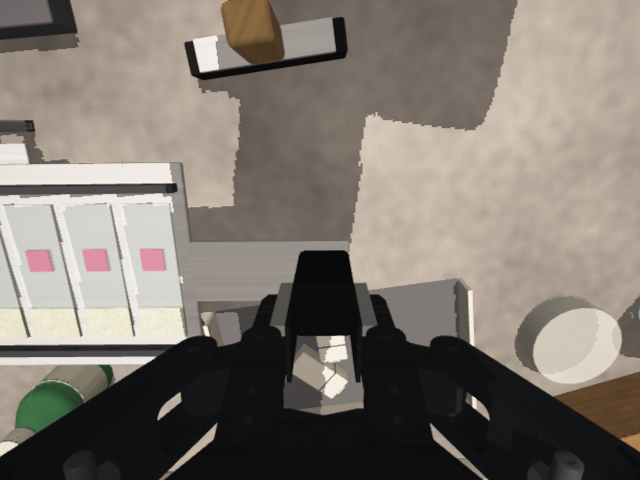

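The slide tray is level, about 3 mm to the +Y side and turned about +0.6°. I'll correct this and lower it to the middle pair's height.

```bash
python3 -m handwheel '0 -0.002 0 -0.02 0 0 -0.6; 0 0 0 -0.02 0 0 0; 0 0 0 -0.01 0 0 0; 0 0 0 0 0 0 0; 0 0 0 0 0 0 0'; python3 - <<'E'
from h import *
o=env.get_obs(); print(o['position'],o['contact_force'])
p=tray(.105,.140)
p,d=capture('scene'); a=p[260:460,120:360,::-1]; p,d=capture('side'); b=p[120:320,240:400,::-1]
cv2.imwrite('pics/c15.png',cv2.resize(np.hstack([a,b]),None,fx=2,fy=2.6,interpolation=cv2.INTER_CUBIC))
E
```

```text
clock: 29.6
position: [0.5604, -0.0204, 0.1376]
tool_rot: [0.115, 3.138, -0.0]
contact_force: [0.7, 0.2, -1.9]
opening: 0.257
[ 0.56037017 -0.02040359  0.13760964] [ 0.71529061  0.15708361 -1.90160504]
tilt deg [0.49507118 0.27737734] z 0.12445548515701255 35303
-0.24 [-56.6  39.4]; -0.23 [-57.3  42.9]; -0.22 [-57.1  46.6]; -0.21 [-57.1  55.8]; -0.2 [-56.9  57. ]; -0.19 [-57.   57.2]; -0.18 [-57.1  57.8]; -0.17 [-56.9  57.6]; -0.16 [-56.8  57.9]; -0.15 [-56.6  58. ]; -0.14 [-30.6  56.8];
```

View pics/c15.png

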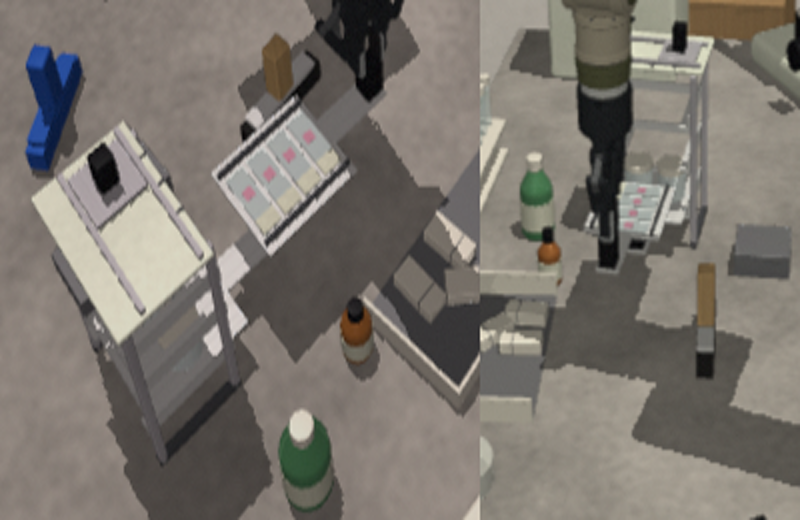

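Centred to within 1 mm and about 4 mm above the ledges. Inserting.

```bash
python3 -m handwheel '0 -0.0013 -0.02 -0.001 0 0 0; 0 -0.0013 -0.02 0 0 0 0; 0 -0.0013 -0.02 0 0 0 0; 0 -0.0007 -0.01 0 0 0 0; 0 -0.0007 -0.01 0 0 0 0; 0 0 0 0 0 0 0'; python3 - <<'E'
from h import *
p=capture('scene')[0]; a=p[260:460,120:360,::-1]; p,d=capture('side'); b=p[120:320,240:400,::-1]
cv2.imwrite('pics/c16.png',cv2.resize(np.hstack([a,b]),None,fx=2,fy=2.6,interpolation=cv2.INTER_CUBIC))
E
```

```text
clock: 30.5
position: [0.5544, -0.1011, 0.1358]
tool_rot: [-0.117, -3.139, -0.0]
contact_force: [-0.0, 1.0, -1.2]
opening: 0.257
```

View pics/c16.png

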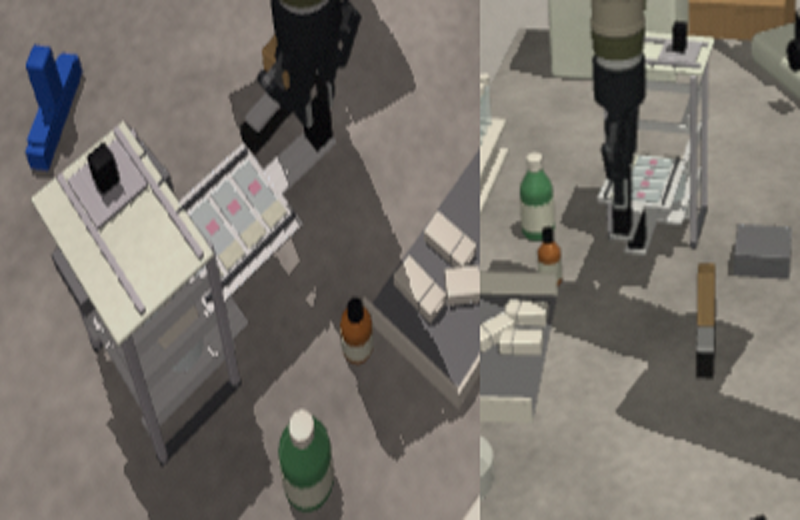

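The tray is entering the middle pair freely. Continuing.

```bash
python3 -m handwheel '0 -0.0013 -0.02 0 0 0 0; 0 -0.0013 -0.02 0 0 0 0; 0 -0.0013 -0.02 0 0 0 0; 0 -0.0007 -0.01 0 0 0 0; 0 -0.0003 -0.005 0 0 0 0; 0 0 0 0 0 0 0; 0 0 0 0 0 0 0'
```

```text
clock: 31.48
position: [0.5495, -0.1749, 0.1358]
tool_rot: [-0.114, -3.139, -0.001]
contact_force: [0.1, 0.4, -2.1]
opening: 0.257
```

```bash
python3 -m handwheel '0 -0.0002 -0.003 -0.001 0 0 0; 0 -0.0002 -0.003 -0.001 0 0 0; 0 -0.0002 -0.003 -0.0005 0 0 0; 0 0 0 0 0 0 0'
```

```text
clock: 31.98
position: [0.5491, -0.1848, 0.1334]
tool_rot: [0.116, 3.139, -0.001]
contact_force: [0.2, -0.5, -2.0]
opening: 0.257
```

```bash
python3 -m handwheel '0 -0.0001 -0.002 -0.0005 0 0 0; 0 -0.0001 -0.002 0 0 0 0; 0 0 0 0 0 0 0'
```

```text
clock: 32.35
position: [0.549, -0.1882, 0.133]
tool_rot: [0.115, 3.139, 0.001]
contact_force: [0.9, 2.9, 0.2]
opening: 0.258
```

```bash
python3 -m handwheel '0 -0.0001 -0.0015 -0.0005 0 0 0; 0 0 0 0 0 0 0'
```

```text
clock: 32.6
position: [0.549, -0.1882, 0.1329]
tool_rot: [0.113, 3.138, 0.005]
contact_force: [0.2, 7.0, 4.2]
opening: 0.256
```

It stops at y = -0.188, the same as the jar tray, and is seated. Releasing and heading for the cassette tray.

```bash
python3 -m handwheel '0.085 0 0 0 0 0 0; 0.085 0 0 0 0 0 0; 0.085 0 0 0 0 0 0; 0.085 0 0 0 0 0 0; 0.085 0 0 0.03 0 0 0; 0.085 0 0 0.04 0 0 0; 0.085 0 0 0.05 0 0 0; 0.085 0 0.04 0.04 0 0 0; 0.085 0 0.04 0.03 0 0 0; 0.085 0 0.04 0.02 0 0 0; 0.085 0 0 0 0 0 0; 0.085 0 0 0 0 0 0'; python3 - <<'E'
from h import *
o=env.get_obs(); print(o['position'],o['contact_force'])
p,d=capture('wrist'); save('w17',p); W=cloud('wrist',d)
rect(W,.48,.62,-.25,-.12,.155,.17,'slide post'); rect(W,.46,.66,-.29,-.2,.112,.122,'sheet')
p,d=capture('scene'); a=p[260:460,120:360,::-1]; p,d=capture('side'); b=p[120:320,240:400,::-1]
cv2.imwrite('pics/c17.png',cv2.resize(np.hstack([a,b]),None,fx=2,fy=2.6,interpolation=cv2.INTER_CUBIC))
E
```

```text
clock: 34.1
position: [0.5487, -0.0701, 0.3419]
tool_rot: [-0.114, -3.139, 0.001]
contact_force: [-0.4, -0.0, -1.3]
opening: 0.993
[ 0.54874269 -0.07008814  0.34191611] [-0.37680553 -0.0015418  -1.33353507]
slide post 730 [ 0.5512 -0.187 ] [0.0265 0.026 ] 86.7 z [0.1579 0.1621 0.1635]
sheet 4510 [ 0.5394 -0.245 ] [0.0899 0.1425] 90.0 z [0.117  0.119  0.1213]
```

View pics/w17.png

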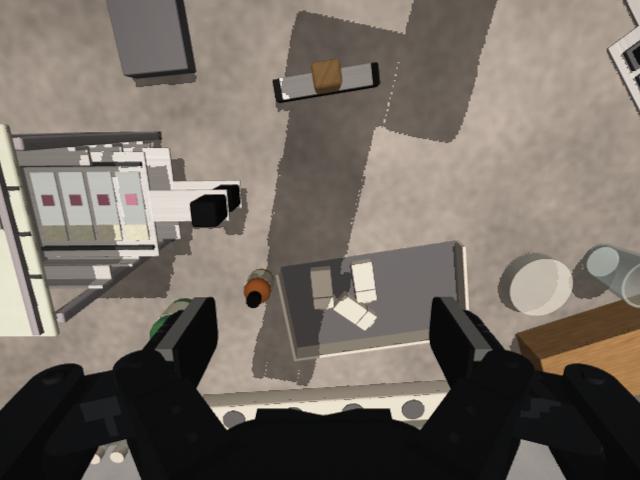

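View pics/c17.png

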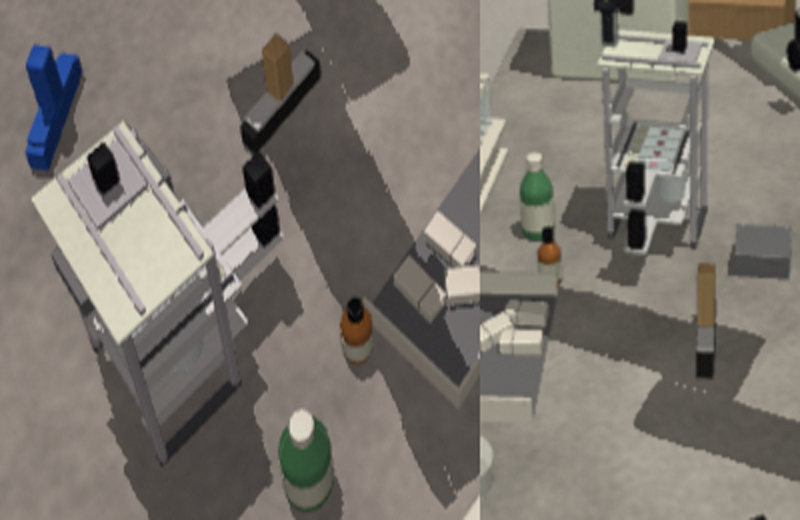

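Both trays are in, and their posts stand one above the other. Moving to the cassette tray's post at about (0.319, 0.310).

```bash
python3 -m handwheel '0.085 -0.0177 0.0293 0 0 0 10; 0.085 -0.0177 0.0293 0 0 0 10; 0.085 -0.0177 0.0293 0 0 0 10; 0.085 -0.0177 0.0293 0 0 0 10; 0.085 -0.0177 0.0293 0 0 0 10; 0.085 -0.0177 0.0293 0 0 0 10; 0.085 -0.0177 0.0293 -0.01 0 0 10; 0.085 -0.0177 0.0293 -0.02 0 0 10; 0.085 -0.0177 0.0293 -0.02 0 0 10; 0.085 -0.0177 0.0293 -0.02 0 0 10; 0.085 -0.0177 0.0293 -0.02 0 0 10; 0.085 -0.0177 0.0293 -0.01 0 0 10'; python3 -m handwheel '0.085 -0.0177 0.0293 0 0 0 10; 0.085 0 0 0 0 0 0; 0.085 0 0 0 0 0 0'; python3 - <<'E'
from h import *
o=env.get_obs(); print(o['position'],o['qpos']); r=o['tool_rot']; print('toolx deg',2*np.degrees(np.arctan2(r[1],r[0])))
p,d=capture('wrist'); save('w18',p); W=cloud('wrist',d)
rect(W,.25,.39,.25,.37,.042,.055,'cass post'); rect(W,.34,.52,.3,.48,.001,.007,'sheet')
E
```

```text
clock: 35.75
position: [0.3354, 0.2815, 0.2406]
tool_rot: [2.663, -1.663, -0.002]
contact_force: [0.2, 0.1, -0.5]
opening: 0.996
clock: 36.12
position: [0.3189, 0.3103, 0.242]
tool_rot: [2.794, -1.434, 0.0]
contact_force: [0.6, -0.2, 0.1]
opening: 0.998
[0.31894988 0.31032544 0.24196976] [ 5.91299207e-01  5.25823521e-02 -1.88344713e-01  1.33073921e+00
 -4.86319818e-04 -1.60206643e+00]
toolx deg -54.329393903487805
cass post 656 [0.3214 0.3063] [0.0255 0.0253] 36.2 z [0.0455 0.0479 0.0493]
sheet 9636 [0.43 0.39] [0.1799 0.1799] 0.0 z [0.0011 0.004  0.0055]
```

View pics/w18.png

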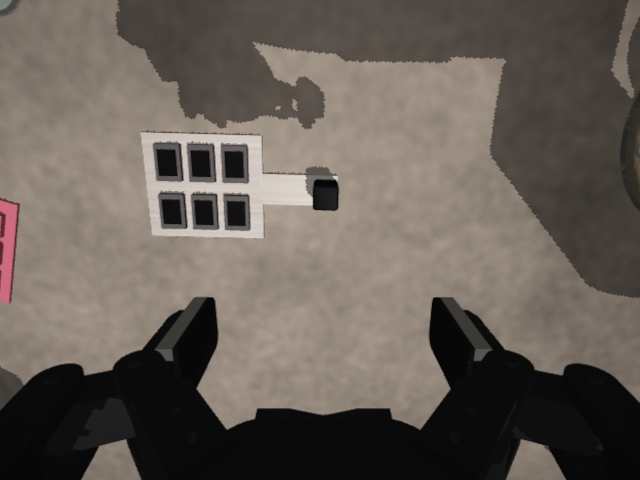

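The white tray with six cassettes is at (205,185) and its post at (325,194); the pink look-alike is off at the left edge. Adjusting (+2.5, -4) mm and gripping.

```bash
python3 -m handwheel '0.085 0.0025 -0.004 -0.05 0 0 0.5; 0.085 0 0 -0.05 0 0 0; 0.085 0 0 -0.05 0 0 0; 0.085 0 0 -0.045 0 0 0; 0.085 0 0 -0.02 0 0 0; 0.085 0 0 -0.009 0 0 0; 0.085 0 0 0 0 0 0; 0 0 0 0 0 0 0; 0 0 0 0 0 0 0; 0 0 0 0 0 0 0; 0 0 0 0 0 0 0; 0 0 0 0 0 0 0' 100; python3 -m handwheel '0 0 0 0.01 0 0 0; 0 0 0 0.03 0 0 0; 0 0 0 0.04 0 0 0; 0 0 0 0.05 0 0 0; 0 0 0 0.05 0 0 0; 0 0 0 0.04 0 0 0; 0 0 0 0 0 0 0'
```

```text
clock: 37.67
position: [0.3213, 0.3071, 0.0194]
tool_rot: [-2.802, 1.419, -0.001]
contact_force: [-2.4, -1.5, 9.3]
opening: 0.257
clock: 38.55
position: [0.3225, 0.3081, 0.2417]
tool_rot: [-2.798, 1.416, -0.005]
contact_force: [-0.1, 0.1, -3.1]
opening: 0.255
```

```bash
python3 -m handwheel '0 0.0183 -0.0252 0 0 0 -9; 0 0.0183 -0.0252 0 0 0 -10; 0 0.0183 -0.0252 0 0 0 -10; 0 0.0183 -0.0252 0 0 0 -10; 0 0.0183 -0.0252 0 0 0 -10; 0 0.0183 -0.0252 0 0 0 -10; 0 0.0183 -0.0252 0 0 0 -10; 0 0.0183 -0.0252 0 0 0 -10; 0 0.0183 -0.0252 0 0 0 -10; 0 0.0183 -0.0252 0 0 0 -10; 0 0.0183 -0.0252 0 0 0 -10; 0 0.0183 -0.0252 0 0 0 -10'; python3 -m handwheel '0 0.0183 -0.0252 0 0 0 -10; 0 0 0 -0.02 0 0 -1; 0 0 0 -0.02 0 0 0; 0 0 0 0 0 0 0; 0 0 0 0 0 0 0'; python3 - <<'E'
from h import *
o=env.get_obs(); print(o['position'],o['qpos']); r=o['tool_rot']; print('toolx deg',2*np.degrees(np.arctan2(r[1],r[0])),o['contact_force'])
p=tray(.17,.21); save('w19',p)
E
```

```text
clock: 40.05
position: [0.5403, 0.0041, 0.2365]
tool_rot: [0.191, -3.133, -0.002]
contact_force: [0.9, -0.4, -2.5]
opening: 0.251
clock: 40.67
position: [0.5588, -0.0204, 0.1982]
tool_rot: [-0.101, -3.139, -0.001]
contact_force: [0.1, -1.0, -2.1]
opening: 0.255
[ 0.55875047 -0.02037651  0.19822151] [-1.80169314e-01  2.85351621e-01 -1.29635490e-02  1.27323902e+00
  2.43985160e-04 -1.15808821e-01]
toolx deg -183.68758993124177 [ 0.07936465 -1.00059583 -2.11662965]
tilt deg [ 0.63004983 -0.66854948] z 0.18656632562591793 36582
-0.24 [-60.1  39.7]; -0.23 [-61.8  42.6]; -0.22 [-62.1  49.4]; -0.21 [-62.3  52.3]; -0.2 [-62.8  52. ]; -0.19 [-62.8  51.5]; -0.18 [-63.2  51.1]; -0.17 [-63.6  51.2]; -0.16 [-63.7  51. ]; -0.15 [-63.3  50.7]; -0.14 [-14.2  49.7];
```

View pics/w19.png

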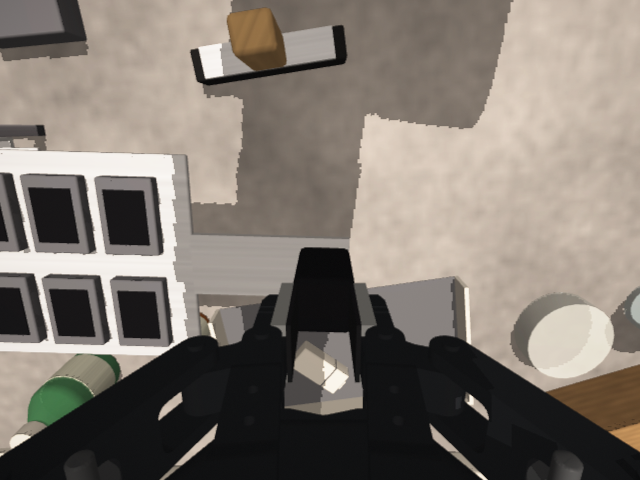

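The cassette tray is about 6 mm to the -Y side and turned -1.1°. Correcting both.

```bash
python3 -m handwheel '0 0.0034 0 -0.003 0 0 1.1; 0 0 0 0 0 0 0; 0 0 0 0 0 0 0'; python3 - <<'E'
from h import *
o=env.get_obs(); print(o['position'])
p,d=capture('wrist'); W=cloud('wrist',d)
q=W[...,:2]-RO; Y=q@EY; X=q@EX
m=np.isfinite(W[...,2])&(W[...,2]>.165)&(W[...,2]<.185)&(np.abs(np.abs(Y)-.0545)<.003)&(X<-.16)&(X>-.22); print('sheet edge z',np.percentile(W[m][:,2],[10,50,90]))
p=tray(.17,.20)
p,d=capture('scene'); a=p[260:460,120:360,::-1]; p,d=capture('side'); b=p[120:320,240:400,::-1]
cv2.imwrite('pics/c20.png',cv2.resize(np.hstack([a,b]),None,fx=2,fy=2.6,interpolation=cv2.INTER_CUBIC))
E
```

```text
clock: 41.1
position: [0.5625, -0.0205, 0.1955]
tool_rot: [0.071, 3.141, 0.0]
contact_force: [0.4, 0.8, -2.0]
opening: 0.254
[ 0.56248394 -0.02052     0.19552269]
sheet edge z [0.17815153 0.17903862 0.17988062]
tilt deg [ 0.61838728 -0.70897872] z 0.1832168912185638 36771
-0.24 [-56.1  44.3]; -0.23 [-56.7  48.4]; -0.22 [-57.2  55.4]; -0.21 [-57.1  57.2]; -0.2 [-57.4  57.4]; -0.19 [-57.2  57.2]; -0.18 [-57.4  57. ]; -0.17 [-57.4  57.2]; -0.16 [-57.6  57.1]; -0.15 [-57.  57.]; -0.14 [-7.9 55.6];
```

View pics/c20.png

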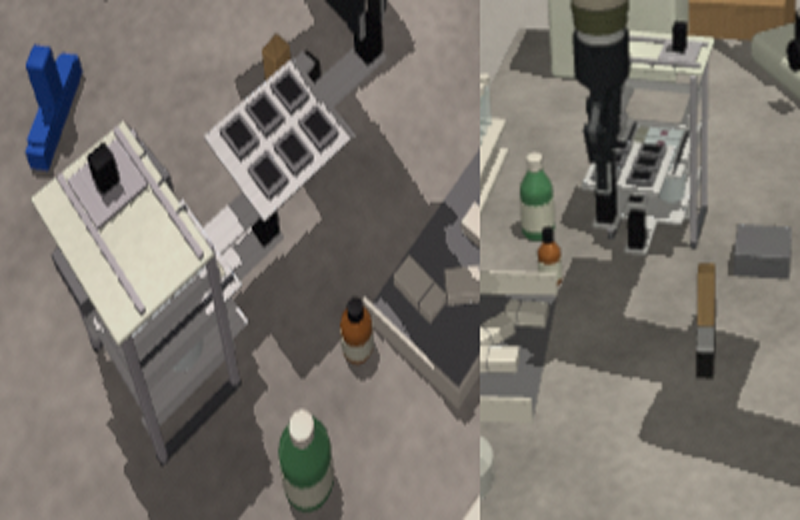

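Centred, with the underside at 0.175, which is 3 mm over the ledges. Inserting.

```bash
python3 -m handwheel '0 -0.0013 -0.02 0 0 0 0; 0 -0.0013 -0.02 0 0 0 0; 0 -0.0013 -0.02 0 0 0 0; 0 -0.0007 -0.01 0 0 0 0; 0 -0.0007 -0.01 0 0 0 0; 0 0 0 0 0 0 0'
```

```text
clock: 42.05
position: [0.557, -0.1013, 0.1953]
tool_rot: [-0.073, -3.141, -0.0]
contact_force: [0.0, 1.0, -2.5]
opening: 0.253
```

```bash
python3 -m handwheel '0 -0.0013 -0.02 0 0 0 0; 0 -0.0013 -0.02 0 0 0 0; 0 -0.0013 -0.02 0 0 0 0; 0 -0.0007 -0.01 0 0 0 0; 0 0 0 0 0 0 0; 0 0 0 0 0 0 0'
```

```text
clock: 42.8
position: [0.5524, -0.1703, 0.1953]
tool_rot: [-0.071, -3.141, -0.001]
contact_force: [-0.8, 0.1, -2.0]
opening: 0.251
```

```bash
python3 -m handwheel '0 -0.0003 -0.005 0 0 0 0; 0 -0.0002 -0.003 -0.001 0 0 0; 0 -0.0002 -0.003 -0.001 0 0 0; 0 -0.0002 -0.003 -0.0005 0 0 0; 0 0 0 0 0 0 0'
```

```text
clock: 43.42
position: [0.5515, -0.1848, 0.1928]
tool_rot: [-0.072, -3.141, -0.0]
contact_force: [0.3, 0.1, -2.4]
opening: 0.255
```

```bash
python3 -m handwheel '0 -0.0001 -0.002 -0.0005 0 0 0; 0 -0.0001 -0.002 -0.0005 0 0 0; 0 -0.0001 -0.001 0 0 0 0; 0 0 0 0 0 0 0'
```

```text
clock: 43.92
position: [0.551, -0.1884, 0.1918]
tool_rot: [-0.07, -3.14, -0.003]
contact_force: [-1.1, 4.8, 0.9]
opening: 0.25
```

```bash
python3 -m handwheel '0 -0.0001 -0.001 -0.0005 0 0 0; 0 0 0 0 0 0 0'
```

```text
clock: 44.18
position: [0.5509, -0.1884, 0.1915]
tool_rot: [-0.069, -3.141, -0.006]
contact_force: [-0.3, 8.0, 0.5]
opening: 0.25
```

It stops at y = -0.188 again. Releasing, then a look.

```bash
python3 -m handwheel '0.085 0 0 0 0 0 0; 0.085 0 0 0 0 0 0; 0.085 0 0 0 0 0 0; 0.085 0 0 0 0 0 0; 0.085 0 0 0.03 0 0 0; 0.085 0 0 0.04 0 0 0; 0.085 0 0.01 0.05 0 0 0; 0.085 0 0.03 0.04 0 0 0; 0.085 0 0.03 0.03 0 0 0; 0.085 0 0 0 0 0 0; 0.085 0 0 0 0 0 0'; python3 - <<'E'
from h import *
o=env.get_obs(); print(o['position'],o['contact_force'],o['qpos'])
p,d=capture('wrist'); save('w21',p); W=cloud('wrist',d)
rect(W,.48,.62,-.25,-.12,.212,.227,'cass post'); rect(W,.46,.66,-.28,-.2,.168,.182,'sheet'); rect(W,.42,.60,-.40,-.26,.278,.29,'shutter knob')
p,d=capture('scene'); save('sc21',p); a=p[260:460,120:360,::-1]; S=cloud('scene',d); rect(S,.42,.60,-.40,-.26,.276,.29,'shutter knob scene'); rect(S,.48,.62,-.25,-.12,.212,.227,'cass post scene')
p,d=capture('side'); b=p[120:320,240:400,::-1]
cv2.imwrite('pics/c21.png',cv2.resize(np.hstack([a,b]),None,fx=2,fy=2.6,interpolation=cv2.INTER_CUBIC))
E
```

```text
clock: 45.55
position: [0.5513, -0.121, 0.3805]
tool_rot: [-0.071, -3.14, 0.0]
contact_force: [0.7, -0.0, -0.8]
opening: 0.996
[ 0.55128317 -0.1209724   0.38047341] [ 0.65270326 -0.03489923 -0.77289022] [-3.58041277e-01  3.21194404e-01  4.82356129e-01  1.73248466e+00
 -3.35736773e-04 -3.12767035e-01]
cass post 787 [ 0.552  -0.1869] [0.026  0.0258] 86.2 z [0.2162 0.2191 0.2205]
sheet 3943 [ 0.5415 -0.2402] [0.1249 0.0796] 0.0 z [0.174  0.1755 0.1805]
shutter knob 1017 [ 0.5012 -0.3347] [0.0236 0.0218] 87.5 z [0.2797 0.283  0.2844]
shutter knob scene 111 [ 0.5012 -0.3375] [0.0222 0.0235] 87.4 z [0.2774 0.281  0.2839]
cass post scene 128 [ 0.5525 -0.1909] [0.026  0.0283] 89.7 z [0.2135 0.2176 0.2205]
```

View pics/w21.png

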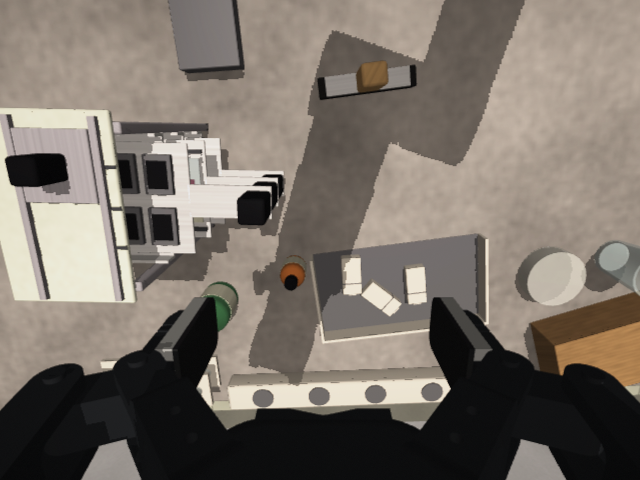

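View pics/c21.png

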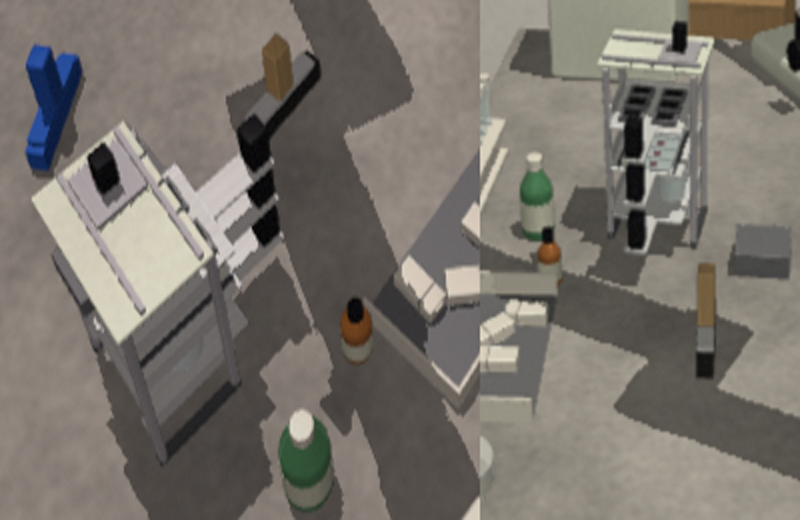

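The three posts are stacked. One mailer has since been knocked to (415,285), still inside the pen. I'll check the mailers in the pen's frame.

```bash
python3 - <<'E'
from h import *
p,d=capture('wrist'); W=cloud('wrist',d); ok=np.isfinite(W[...,2])
a=np.radians(4.8)
# white box tops
m=ok&(W[...,2]>.013)&(W[...,2]<.022)&(W[...,0]>.64)&(W[...,0]<.80)&(W[...,1]>-.135)&(W[...,1]<.11)
mm=cv2.morphologyEx(m.astype(np.uint8),cv2.MORPH_OPEN,np.ones((5,5)))
n,l,s,_=cv2.connectedComponentsWithStats(mm)
for k in range(1,n):
    if s[k,4]<150: continue
    r=cv2.minAreaRect(W[l==k][:,:2].astype(np.float32)); c=np.array(r[0])-[.6645,-.0138]
    print(s[k,4],np.round(r[0],3),np.round(r[1],3),'pen',np.round([c@[np.cos(a),np.sin(a)],c@[-np.sin(a),np.cos(a)]],3))
E
```

```text
701 [ 0.708 -0.083] [0.03  0.062] pen [ 0.037 -0.072]
684 [0.73 0.02] [0.064 0.031] pen [0.068 0.028]
678 [ 0.751 -0.035] [0.065 0.031] pen [ 0.085 -0.028]
```

All mailers are at least 37 mm inside. Moving over the shutter knob at (0.5015, -0.3355).

```bash
python3 -m handwheel '0.085 -0.01 -0.04 0 0 0 -1.1; 0.085 -0.01 -0.04 0 0 0 0; 0.085 -0.01 -0.04 0 0 0 0; 0.085 -0.01 -0.04 0 0 0 0; 0.085 -0.01 -0.04 0 0 0 0; 0.085 0 -0.0145 -0.02 0 0 0; 0.085 0 0 0 0 0 0; 0.085 0 0 0 0 0 0'; python3 - <<'E'
from h import *
o=env.get_obs(); print(o['position'])
p,d=capture('wrist'); save('w22',p); W=cloud('wrist',d)
rect(W,.42,.60,-.40,-.26,.278,.29,'shutter knob'); rect(W,.42,.60,-.40,-.26,.25,.277,'side')
E
```

```text
clock: 46.75
position: [0.5009, -0.3346, 0.3614]
tool_rot: [-0.102, -3.139, -0.001]
contact_force: [-0.5, 0.5, 0.0]
opening: 0.992
[ 0.50091443 -0.33461026  0.36141651]
shutter knob 932 [ 0.5014 -0.335 ] [0.0215 0.0216] 87.1 z [0.2815 0.2843 0.2856]
side 1510 [ 0.534  -0.3376] [0.0736 0.1325] 87.0 z [0.25   0.2504 0.2692]
```

View pics/w22.png

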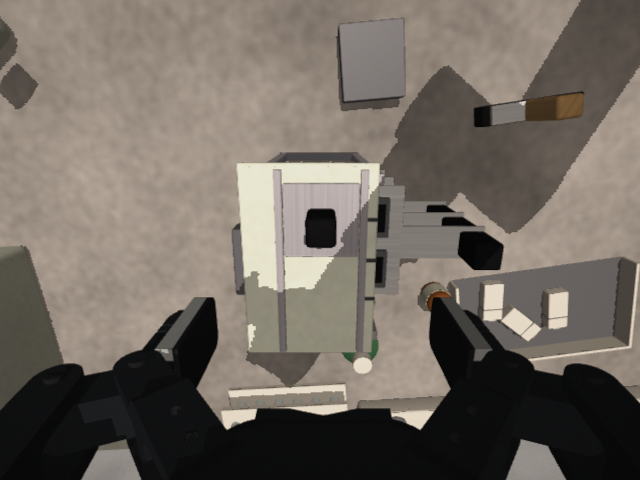

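The knob at (320,228) is centred between the jaws. Descending and gripping lightly.

```bash
python3 -m handwheel '0.085 0.0005 -0.0005 -0.04 0 0 0; 0.085 0 0 -0.04 0 0 0; 0.085 0 0 -0.021 0 0 0; 0.085 0 0 0 0 0 0; 0 0 0 0 0 0 0; 0 0 0 0 0 0 0; 0 0 0 0 0 0 0; 0 0 0 0 0 0 0; 0 0 0 0 0 0 0' 40
```

```text
clock: 47.92
position: [0.5017, -0.3357, 0.2604]
tool_rot: [0.102, 3.14, 0.0]
contact_force: [-0.1, 0.1, -0.5]
opening: 0.004
```

The jaws closed completely (opening 0.004), so the grasp missed. Looking.

```bash
python3 - <<'E'
from h import *
p,d=capture('wrist'); save('w23',p); W=cloud('wrist',d)
p,d=capture('scene'); a=p[200:440,80:320,::-1]; S=cloud('scene',d); rect(S,.42,.62,-.40,-.26,.276,.29,'k scene')
p,d=capture('side'); b=p[60:300,240:400,::-1]; S=cloud('side',d); rect(S,.42,.62,-.40,-.26,.276,.29,'k side')
cv2.imwrite('pics/c23.png',cv2.resize(np.hstack([a,b]),None,fx=2,fy=2.4,interpolation=cv2.INTER_CUBIC))
print(env.get_obs()['opening'])
E
```

```text
k scene 50 [ 0.5071 -0.3412] [0.0263 0.0145] 57.8 z [0.2763 0.2811 0.288 ]
k side 33 [ 0.4976 -0.3334] [0.0246 0.0212] 64.1 z [0.2767 0.2829 0.2883]
0.0018715404607190626
```

View pics/c23.png

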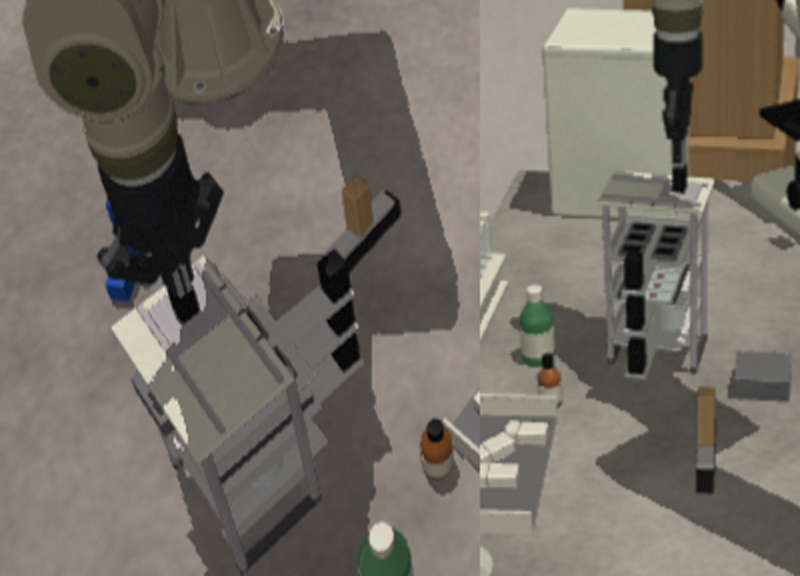

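View pics/w23.png

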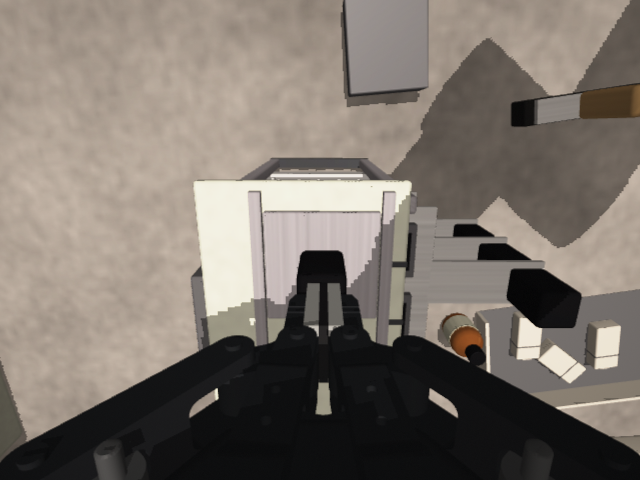

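```bash
python3 - <<'E'
from h import *
o=env.get_obs(); P=o['position']
print('tcp px',w2p('wrist',P),'knob init top px',w2p('wrist',[.5014,-.335,.284]),[w2p('wrist',[.5014+a,-.335+b,.284]) for a in(-.011,.011) for b in (-.011,.011)])
# initial plate edge on -x side: from w22 row183 col320 ; now row 211
p,d=capture('wrist'); W=cloud('wrist',d)
for v in range(185,260,6): print(v,np.round(W[v,320],4),p[v,320])
for v in range(250,330,8): print(v,np.round(W[v,322],4),p[v,322])
E
```

```text
tcp px [320.95980782 276.20968521] knob init top px [322.01138469 297.33610726] [array([294.50690739, 275.41916458]), array([346.18855875, 272.31050136]), array([298.84228701, 321.3182611 ]), array([348.50474673, 318.44734274])]
185 [ 0.4591 -0.3334  0.2425] [243 242 228]
191 [ 0.4623 -0.3336  0.2422] [243 242 228]
197 [ 0.4654 -0.3338  0.2422] [243 240 227]
203 [ 0.4681 -0.3339  0.2442] [243 240 225]
209 [ 0.4714 -0.3342  0.2433] [241 239 225]
215 [ 0.4734 -0.3343  0.2484] [205 193 192]
221 [ 0.4767 -0.3345  0.2474] [204 192 190]
227 [ 0.4795 -0.3347  0.2489] [203 190 189]
233 [ 0.4822 -0.3348  0.2504] [203 191 189]
239 [ 0.486  -0.3351  0.2484] [201 190 188]
245 [ 0.4893 -0.3353  0.2484] [202 188 187]
251 [ 0.4909 -0.3354  0.2532] [25 23 24]
257 [ 0.4907 -0.3353  0.2624] [11 11 12]
250 [ 0.4907 -0.3344  0.2524] [106 100  98]
258 [ 0.4906 -0.3343  0.2642] [11 10 10]
266 [ 0.4906 -0.3343  0.2745] [11 10 12]
274 [ 0.4909 -0.3343  0.283 ] [15 15 16]
282 [ 0.4939 -0.3345  0.2845] [18 17 17]
290 [ 0.492  -0.3343  0.2964] [17 15 17]
298 [ 0.4919 -0.3343  0.3036] [17 15 17]
306 [ 0.492  -0.3343  0.3099] [18 16 16]
314 [ 0.4922 -0.3343  0.3152] [17 15 16]
322 [ 0.4925 -0.3343  0.32  ] [18 16 16]
```

```bash
python3 - <<'E'
import cv2
a=cv2.imread('pics/w23.png'); cv2.imwrite('pics/c23b.png',cv2.resize(a[190:430,200:450],None,fx=2.5,fy=2.5,interpolation=cv2.INTER_CUBIC))
E
```

```text
(no output)
```

View pics/c23b.png

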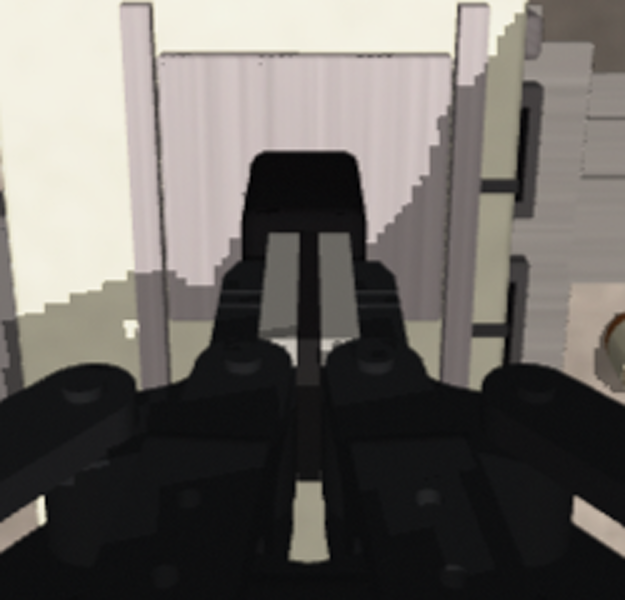

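Knob and plate have not moved (front face still at x = 0.4906), but the fingers appear to pass through the knob with no contact force. I'll open, rise and try pushing its -x side with closed fingers instead.

```bash
python3 -m handwheel '0.085 0 0 0 0 0 0; 0.085 0 0 0 0 0 0; 0.085 0 0 0 0 0 0; 0.085 0 0 0 0 0 0; 0.085 0 0 0.03 0 0 0; 0.085 0 0 0.03 0 0 0; 0 -0.02 0.001 0 0 0 0; 0 -0.02 0.0015 0 0 0 0; 0 0 0 0 0 0 0; 0 0 0 0 0 0 0; 0 0 0 0 0 0 0' 40; python3 - <<'E'
from h import *
p,d=capture('wrist'); save('w24',p); W=cloud('wrist',d)
rect(W,.42,.60,-.40,-.26,.278,.29,'shutter knob')
o=env.get_obs(); print(o['position'],o['opening'],o['contact_force'])
E
```

```text
clock: 49.5
position: [0.4622, -0.3331, 0.32]
tool_rot: [-0.101, -3.14, -0.0]
contact_force: [0.8, -0.6, 0.5]
opening: 0.001
shutter knob 1
[ 0.46219933 -0.33309316  0.31999709] 0.00013179674428536405 [ 0.44655702  0.1117969  -0.05734884]
```

View pics/w24.png

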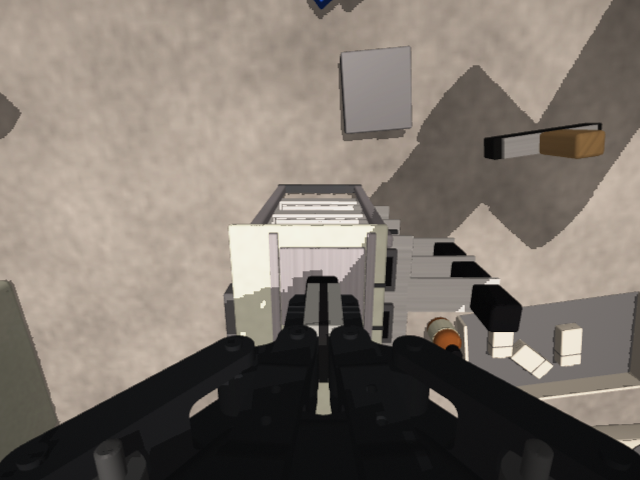

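```bash
python3 -m handwheel '0 0 0 -0.03 0 0 0; 0 0 0 -0.03 0 0 0; 0 0 0 0 0 0 0; 0 0.008 -0.0005 0 0 0 0; 0 0.005 -0.0003 0 0 0 0; 0 0 0 0 0 0 0'; python3 -m handwheel '0 0.004 -0.0003 0 0 0 0; 0 0.003 -0.0002 0 0 0 0; 0 0 0 0 0 0 0'
```

```text
clock: 50.3
position: [0.4757, -0.3343, 0.2612]
tool_rot: [0.1, 3.139, -0.002]
contact_force: [-0.2, 0.7, -0.2]
opening: -0.002
clock: 50.68
position: [0.4819, -0.3344, 0.2603]
tool_rot: [0.101, 3.14, 0.0]
contact_force: [0.6, 0.6, 0.7]
opening: 0.004
```

```bash
python3 -m handwheel '0 0.004 -0.0003 0 0 0 0; 0 0.004 -0.0002 0 0 0 0; 0 0 0 0 0 0 0';  python3 - <<'E'
from h import *
p,d=capture('wrist'); save('w25',p); W=cloud('wrist',d)
o=env.get_obs(); print(o['position'],o['opening'],o['contact_force'])
p,d=capture('scene'); a=p[200:440,80:320,::-1]; p,d=capture('side'); b=p[60:300,240:400,::-1]
cv2.imwrite('pics/c25.png',cv2.resize(np.hstack([a,b]),None,fx=2,fy=2.4,interpolation=cv2.INTER_CUBIC))
E
```

```text
clock: 51.05
position: [0.49, -0.3349, 0.2602]
tool_rot: [-0.101, -3.14, -0.0]
contact_force: [0.6, -0.0, -0.3]
opening: -0.002
[ 0.48980692 -0.33483674  0.26021267] 0.0022323825968726717 [-0.22907056 -0.22994176 -0.11539977]
```

View pics/c25.png

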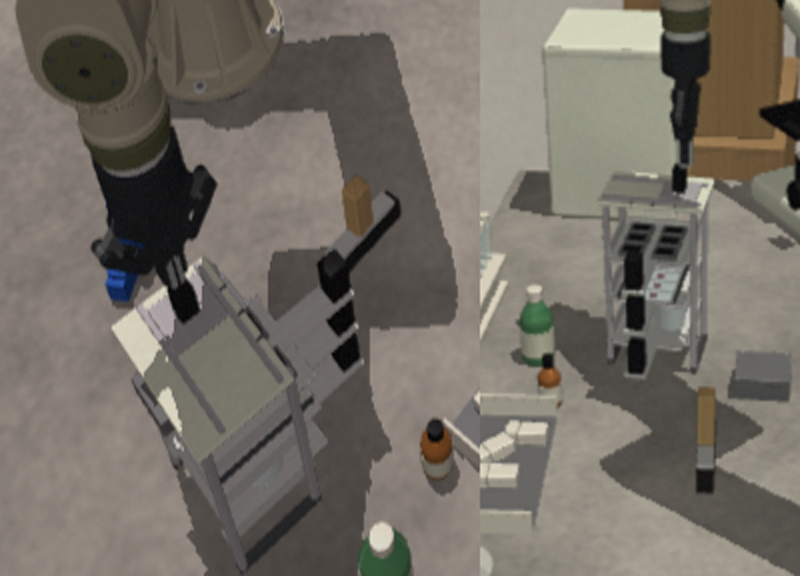

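View pics/w25.png

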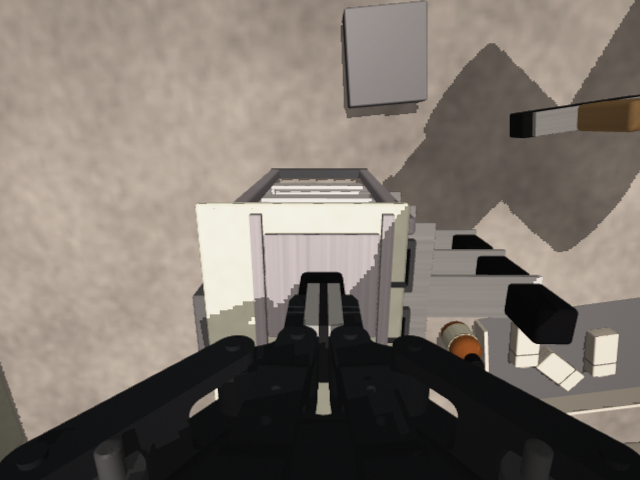

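Still no contact force with the fingers overlapping the knob visually at TCP z = 0.260, so they may be acting higher than they appear. I'll back off, go lower (just over the plate) and push again.

```bash
python3 -m handwheel '0 -0.012 0.0008 0 0 0 0; 0 -0.014 0.0008 0 0 0 0; 0 0 0 0 0 0 0; 0 0 0 -0.004 0 0 0; 0 0 0 -0.003 0 0 0; 0 0 0 0 0 0 0'; python3 -m handwheel '0 0.008 -0.0005 0 0 0 0; 0 0.005 -0.0003 0 0 0 0; 0 0.004 -0.0003 0 0 0 0; 0 0 0 0 0 0 0'
```

```text
clock: 51.95
position: [0.4637, -0.3331, 0.2528]
tool_rot: [-0.101, -3.139, -0.001]
contact_force: [-1.2, -0.4, 0.6]
opening: 0.001
clock: 52.45
position: [0.4808, -0.3343, 0.2532]
tool_rot: [-0.101, -3.139, -0.0]
contact_force: [-2.1, 0.2, 0.2]
opening: -0.002
```

```bash
python3 -m handwheel '0 0.004 -0.0002 0 0 0 0; 0 0.003 -0.0002 0 0 0 0; 0 0 0 0 0 0 0'
```

```text
clock: 52.82
position: [0.4872, -0.3347, 0.2532]
tool_rot: [-0.102, -3.139, -0.0]
contact_force: [-5.3, -0.2, 0.7]
opening: 0.002
```

There is contact now, -5.3 N in x. Checking whether the shutter moves.

```bash
cat >> h.py <<'E'
def plate():
    p,d=capture('wrist'); W=cloud('wrist',d)
    q=W[...,:2]-RO; X=q@EX; Y=q@EY; Z=W[...,2]
    for xlo,xhi in ((-.012,.0),(.025,.037)):
        m=np.isfinite(Z)&(X>xlo)&(X<xhi)&(Z>.2462)&(Z<.252)&(np.abs(Y)<.08)
        y=np.sort(Y[m])
        if len(y)>50: print('plate Y band',xlo,np.round(np.percentile(y,[.5,2,98,99.5]),4),len(y))
    return p,W
E
python3 - <<'E'
from h import *
p,W=plate(); save('w26',p)
p,d=capture('scene'); S=cloud('scene',d); a=p[200:440,80:320,::-1]; b=capture('side')[0][60:300,240:400,::-1]
cv2.imwrite('pics/c26.png',cv2.resize(np.hstack([a,b]),None,fx=2,fy=2.4,interpolation=cv2.INTER_CUBIC))
E
```

```text
plate Y band -0.012 [-0.0622 -0.062  -0.0248 -0.023 ] 1204
plate Y band 0.025 [-0.0624 -0.0621 -0.0248 -0.0229] 1194
```

View pics/w26.png

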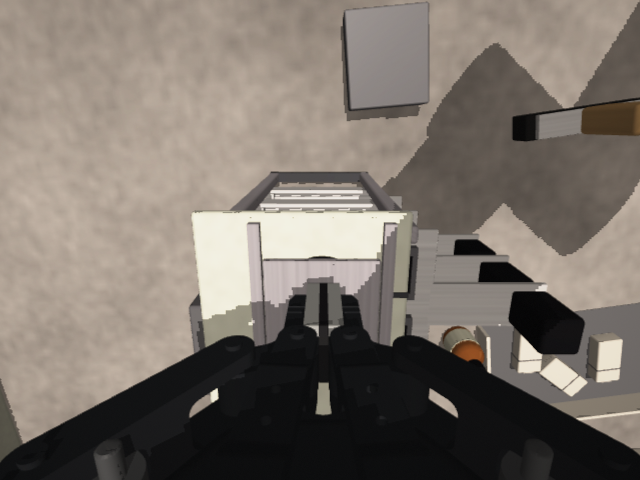

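The plate's edge went from Y = -0.070 to -0.062, so the shutter is moving (about 8 mm). Continuing slowly to about 30 mm.

```bash
python3 -m handwheel '0 0.003 -0.0002 0 0 0 0; 0 0.003 -0.0002 0 0 0 0; 0 0.003 -0.0002 0 0 0 0; 0 0.003 -0.0002 0 0 0 0; 0 0.003 -0.0002 0 0 0 0; 0 0 0 0 0 0 0';  python3 - <<'E'
from h import *
p,W=plate(); save('w27',p); print(env.get_obs()['contact_force'])
E
```

```text
clock: 53.72
position: [0.5032, -0.3358, 0.2533]
tool_rot: [0.101, 3.139, -0.0]
contact_force: [-1.1, -0.3, 0.7]
opening: 0.001
plate Y band -0.012 [-0.0362 -0.036  -0.0081 -0.0066] 765
plate Y band 0.025 [-0.0364 -0.0361 -0.0082 -0.0064] 766
[-0.22780172 -0.42138816  0.55612849]
```

The edge has jumped to Y = -0.036, 34 mm from shut, and the force has dropped: it clicked into the half-open stop. Backing off and lifting clear.

```bash
python3 -m handwheel '0 -0.01 0.0006 0 0 0 0; 0 -0.01 0.0006 0 0 0 0; 0 0 0 0.03 0 0 0; 0 0 0 0.05 0 0 0; 0 0 0.02 0.05 0 0 0; 0 0.02 0.04 0 0 0 0; 0 0.02 0.04 0 0 0 0; 0 0.02 0.04 0 0 0 0; 0 0 0 0 0 0 0; 0 0 0 0 0 0 0'; python3 - <<'E'
from h import *
p,W=plate(); save('w28',p); rect(W,.45,.65,-.40,-.26,.278,.29,'shutter knob'); rect(W,.48,.62,-.25,-.12,.212,.227,'cass post')
ok=np.isfinite(W[...,2]); a=np.radians(4.8)
m=ok&(W[...,2]>.013)&(W[...,2]<.022)&(W[...,0]>.64)&(W[...,0]<.80)&(W[...,1]>-.135)&(W[...,1]<.11)
mm=cv2.morphologyEx(m.astype(np.uint8),cv2.MORPH_OPEN,np.ones((5,5)))
n,l,s,_=cv2.connectedComponentsWithStats(mm)
for k in range(1,n):
    if s[k,4]<150: continue
    r=cv2.minAreaRect(W[l==k][:,:2].astype(np.float32)); c=np.array(r[0])-[.6645,-.0138]
    print('mailer',s[k,4],np.round(r[1],3),'pen',np.round([c@[np.cos(a),np.sin(a)],c@[-np.sin(a),np.cos(a)]],3))
p,d=capture('scene'); save('sc28',p); S=cloud('scene',d); rect(S,.45,.65,-.40,-.26,.276,.29,'knob scene')
for nm,zl,zh in (('cass',.21,.226),('slide',.152,.169),('jar',.087,.104)): rect(S,.48,.62,-.25,-.12,zl,zh,nm)
p,d=capture('side'); save('sd28',p); print(env.get_obs()['position'],env.get_obs()['contact_force'])
E
```

```text
clock: 55.02
position: [0.5422, -0.1949, 0.3835]
tool_rot: [-0.101, -3.14, 0.001]
contact_force: [-0.0, 0.4, 0.4]
opening: 0.002
plate Y band -0.012 [-0.0359 -0.0351  0.0224  0.0233] 965
plate Y band 0.025 [-0.036  -0.0356  0.0231  0.0233] 513
shutter knob 861 [ 0.5361 -0.3372] [0.0221 0.0217] 84.9 z [0.2797 0.2836 0.285 ]
cass post 758 [ 0.5526 -0.1871] [0.0255 0.0259] 86.2 z [0.2172 0.2197 0.221 ]
mailer 694 [0.065 0.029] pen [ 0.039 -0.073]
mailer 682 [0.065 0.031] pen [0.068 0.027]
mailer 627 [0.065 0.03 ] pen [ 0.085 -0.029]
knob scene 117 [ 0.5355 -0.3404] [0.021  0.0239] 87.3 z [0.2764 0.2812 0.2844]
cass 130 [ 0.552  -0.1903] [0.0254 0.0277] 86.0 z [0.2127 0.2171 0.2207]
slide 25
jar 41 [ 0.5615 -0.1906] [0.0268 0.0122] 82.6 z [0.0883 0.0933 0.0988]
[ 0.54207018 -0.19568857  0.38338086] [-0.04935745 -0.11701555  0.68792223]
```

View pics/w28.png

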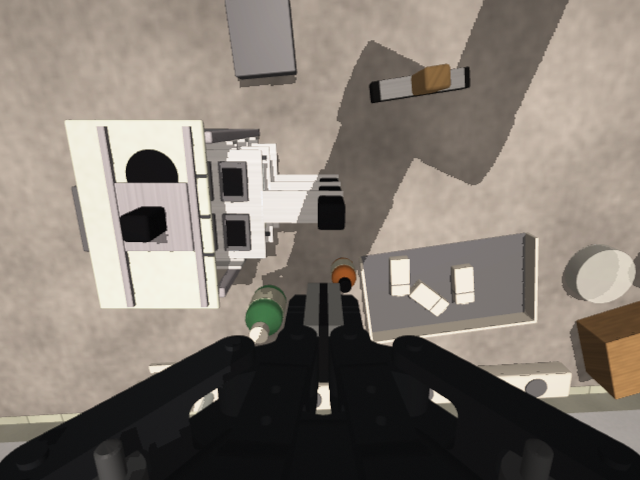

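View pics/sc28.png

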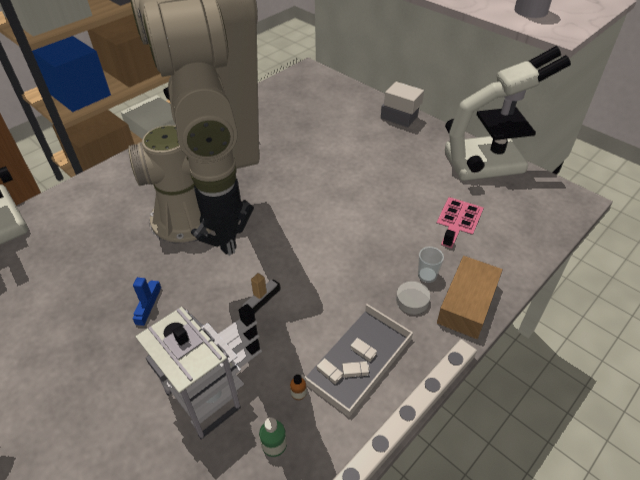

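View pics/sd28.png

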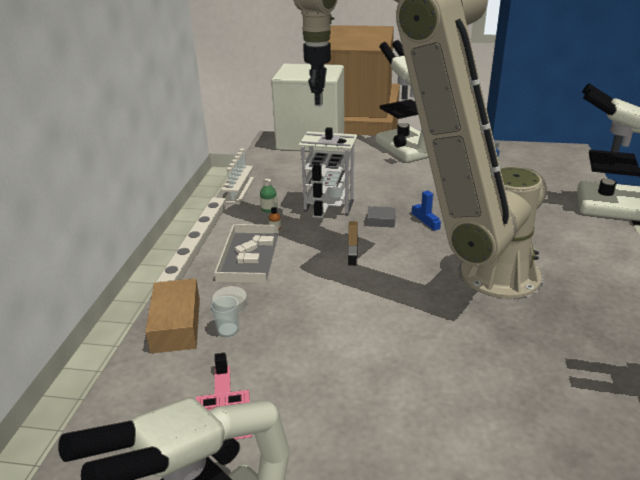

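The shutter moved 34.8 mm (knob x from 0.5014 to 0.5361). The trays are home, all mailers are at least 39 mm inside, the pusher is upright and the arm is clear. Handing in.

```bash
python3 -c "
from cell import env
print(env.hand_in())"
```

```text
the job is handed in; nothing more can be done
None
```

The job is handed in, at about 55 s on the robot's clock. My last checks agreed with the goal, but `hand_in` reports no verdict.

- **Mailers:** I swept the three that were present into the pen with the black pusher in one stroke and stood the pusher back on the bench. One was later knocked aside inside the pen. At the end they lay 39, 68 and 85 mm inside the mouth.
- **Trays:** The jar tray is on the lowest pair, the slide tray on the middle and the cassette tray on the highest. Each one stopped against the back bar at the same depth (post y about -0.188). The posts stood one above the other in the last pictures.
- **Shutter:** It clicked to half open. The wrist camera put the knob 34.8 mm from shut, and the scene camera 34.3 mm.
- **What failed or disagreed:**
  - My first grip on the knob closed on nothing, and a push at 11 mm above the plate met no contact. A push 4 mm above the plate worked.
  - The jar tray's post read about 2 mm lower than the description says, which is within the camera error.
  - After the other trays went in, the lower two posts were mostly hidden, so I could not measure them again.
  - I compared the bystanders by eye only. They looked unmoved.

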